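Scoop ore nodules into the microscope dish

TASK

With the blue-handled scoop, bring at least three of the five ore nodules from the grey tub into the white dish on the microscope light base; never touch the nodules with the fingers, and leave any others in the tub or dish, none elsewhere. Then lay the empty scoop (do not drop it) flat in the wide compartment of the blue tray, lined up with the tray, its handle towards the same end as at the start. Leave the brush, the jar and the copper coupon where they are.

Things in the scene. Friction and masses are not known exactly. Their poses are not given: they have to be found in the camera images.
- scoop: Steel scoop, about 160 g: open-topped pan 80 mm long (x) by 76 mm wide (y), sheet 2 mm, walls 30 mm high at sides and back, open at the front (+x); blue handle at the back (see scoop_grip). Origin: centre of the pan's underside, x to the mouth, z up. At the start it stands flat on the floor of the tray's wide compartment, mouth to the tray's +x end
- scoop_grip (a point): Point on the blue handle's centre line at (-75.5, 0, 81) mm in the scoop's frame, axes as the scoop's. The handle is a flat-sided bar 14 mm thick (y), 20 mm deep, 100 mm long, leaning 25 degrees back from vertical (direction (-0.423, 0, 0.906)); its top end at (-90, 0, 113) mm. Good to pinch here across y with the fingers pointing down along the bar
- scoop_lip (a point): Middle of the front edge of the scoop's pan, underside, at (40, 0, 0) mm in the scoop's frame. Axes as the scoop's
- tub: Fixed grey open tub, 266 (x) by 102 (y) mm outside, walls and floor 5 mm; walls 40 mm high, 60 mm beyond x = 58 mm. Inside 256 by 92 mm, floor 5 mm above the bench. At the +x end a 55 degree slope rises from the floor at x = 103 to the wall at x = 127 mm, 40 mm high. Origin: centre of its underside. Nodules start between x = 8 and 102 mm; the -x half is empty, for lowering the scoop
- dish: Fixed white round dish on a square white and black microscope light base 165 x 165 mm, 28 mm high. The dish stands on the base's middle: mouth 144 mm outside diameter, inner floor diameter about 112 mm at 33 mm above the bench, rim 62 mm above the bench, wall 4 mm. Origin: centre of the base's underside on the bench
- tray: Fixed blue tray 200 mm (x) by 152 mm (y), floor 4 mm thick, walls 4 mm thick and up to 20 mm high, divided lengthwise at y = +26 mm: wide compartment on the -y side, inside 192 by 96 mm, for the scoop; narrow one on the +y side with the brush. Origin: centre of its underside; handle end of the scoop lies towards -x
- tray_slot (a point): Centre of the floor of the tray's wide compartment (4 mm above the bench). Axes as the tray's
- nodule0: Lumpy rounded copper-brown ore nodule, about 28 mm across, 25 to 50 g. Origin near its middle, 12 mm above what it rests on at the start
- nodule1: Lumpy rounded copper-brown ore nodule, about 28 mm across, 25 to 50 g. Origin near its middle, 12 mm above what it rests on at the start
- nodule2: Lumpy rounded copper-brown ore nodule, about 28 mm across, 25 to 50 g. Origin near its middle, 12 mm above what it rests on at the start
- nodule3: Lumpy rounded copper-brown ore nodule, about 28 mm across, 25 to 50 g. Origin near its middle, 12 mm above what it rests on at the start
- nodule4: Lumpy rounded copper-brown ore nodule, about 28 mm across, 25 to 50 g. Origin near its middle, 12 mm above what it rests on at the start
- jar: Bystander: amber jar with black cap, 54 mm diameter, 85 mm high, standing loose beyond the stations. Origin: centre of its underside
- coupon: Bystander: flat copper coupon 75 x 26 x 8 mm lying loose on the bench near the robot. Origin: centre of its underside
- brush: Bystander: small flat brush about 155 mm long, 20 mm wide, 10 mm thick, lying loose in the tray's narrow compartment. Origin: underside, near its middle

How it is judged:
On the way, in this order (a step that is already met when the one before it is completed fails the run):
1. at least one nodule is carried in the scoop's pan, the scoop raised more than 60 mm above the bench (height (world z) of scoop above 0.06 m and ((x of nodule0 in the frame of scoop between -0.045 and 0.045 m and y of nodule0 in the frame of scoop between -0.042 and 0.042 m and z of nodule0 in the frame of scoop between 0.005 and 0.06 m) or (x of nodule1 in the frame of scoop between -0.045 and 0.045 m and y of nodule1 in the frame of scoop between -0.042 and 0.042 m and z of nodule1 in the frame of scoop between 0.005 and 0.06 m) or (x of nodule2 in the frame of scoop between -0.045 and 0.045 m and y of nodule2 in the frame of scoop between -0.042 and 0.042 m and z of nodule2 in the frame of scoop between 0.005 and 0.06 m) or (x of nodule3 in the frame of scoop between -0.045 and 0.045 m and y of nodule3 in the frame of scoop between -0.042 and 0.042 m and z of nodule3 in the frame of scoop between 0.005 and 0.06 m) or (x of nodule4 in the frame of scoop between -0.045 and 0.045 m and y of nodule4 in the frame of scoop between -0.042 and 0.042 m and z of nodule4 in the frame of scoop between 0.005 and 0.06 m))), for 0.2 s.
2. at least three nodules lie in the white dish ((((horizontal distance between nodule0 and dish below 0.068 m and z of nodule0 in the frame of dish between 0.035 and 0.09 m) and (horizontal distance between nodule1 and dish below 0.068 m and z of nodule1 in the frame of dish between 0.035 and 0.09 m) and (horizontal distance between nodule2 and dish below 0.068 m and z of nodule2 in the frame of dish between 0.035 and 0.09 m)) or ((horizontal distance between nodule0 and dish below 0.068 m and z of nodule0 in the frame of dish between 0.035 and 0.09 m) and (horizontal distance between nodule1 and dish below 0.068 m and z of nodule1 in the frame of dish between 0.035 and 0.09 m) and (horizontal distance between nodule3 and dish below 0.068 m and z of nodule3 in the frame of dish between 0.035 and 0.09 m)) or ((horizontal distance between nodule0 and dish below 0.068 m and z of nodule0 in the frame of dish between 0.035 and 0.09 m) and (horizontal distance between nodule1 and dish below 0.068 m and z of nodule1 in the frame of dish between 0.035 and 0.09 m) and (horizontal distance between nodule4 and dish below 0.068 m and z of nodule4 in the frame of dish between 0.035 and 0.09 m)) or ((horizontal distance between nodule0 and dish below 0.068 m and z of nodule0 in the frame of dish between 0.035 and 0.09 m) and (horizontal distance between nodule2 and dish below 0.068 m and z of nodule2 in the frame of dish between 0.035 and 0.09 m) and (horizontal distance between nodule3 and dish below 0.068 m and z of nodule3 in the frame of dish between 0.035 and 0.09 m)) or ((horizontal distance between nodule0 and dish below 0.068 m and z of nodule0 in the frame of dish between 0.035 and 0.09 m) and (horizontal distance between nodule2 and dish below 0.068 m and z of nodule2 in the frame of dish between 0.035 and 0.09 m) and (horizontal distance between nodule4 and dish below 0.068 m and z of nodule4 in the frame of dish between 0.035 and 0.09 m)) or ((horizontal distance between nodule0 and dish below 0.068 m and z of nodule0 in the frame of dish between 0.035 and 0.09 m) and (horizontal distance between nodule3 and dish below 0.068 m and z of nodule3 in the frame of dish between 0.035 and 0.09 m) and (horizontal distance between nodule4 and dish below 0.068 m and z of nodule4 in the frame of dish between 0.035 and 0.09 m)) or ((horizontal distance between nodule1 and dish below 0.068 m and z of nodule1 in the frame of dish between 0.035 and 0.09 m) and (horizontal distance between nodule2 and dish below 0.068 m and z of nodule2 in the frame of dish between 0.035 and 0.09 m) and (horizontal distance between nodule3 and dish below 0.068 m and z of nodule3 in the frame of dish between 0.035 and 0.09 m)) or ((horizontal distance between nodule1 and dish below 0.068 m and z of nodule1 in the frame of dish between 0.035 and 0.09 m) and (horizontal distance between nodule2 and dish below 0.068 m and z of nodule2 in the frame of dish between 0.035 and 0.09 m) and (horizontal distance between nodule4 and dish below 0.068 m and z of nodule4 in the frame of dish between 0.035 and 0.09 m)) or ((horizontal distance between nodule1 and dish below 0.068 m and z of nodule1 in the frame of dish between 0.035 and 0.09 m) and (horizontal distance between nodule3 and dish below 0.068 m and z of nodule3 in the frame of dish between 0.035 and 0.09 m) and (horizontal distance between nodule4 and dish below 0.068 m and z of nodule4 in the frame of dish between 0.035 and 0.09 m)) or ((horizontal distance between nodule2 and dish below 0.068 m and z of nodule2 in the frame of dish between 0.035 and 0.09 m) and (horizontal distance between nodule3 and dish below 0.068 m and z of nodule3 in the frame of dish between 0.035 and 0.09 m) and (horizontal distance between nodule4 and dish below 0.068 m and z of nodule4 in the frame of dish between 0.035 and 0.09 m)))), for 0.2 s.
At the end, for the whole second after the job is handed in: At least three nodules in the white dish (within 68 mm of its axis), the rest in dish or tub, all at rest. Scoop released, at rest, flat in the wide compartment (within 6 mm of its floor, 0.08 rad of level, 0.2 rad of the tray x axis, 14 mm of the centre line), handle towards tray -x ((((horizontal distance between nodule0 and dish below 0.068 m and z of nodule0 in the frame of dish between 0.035 and 0.09 m) and (horizontal distance between nodule1 and dish below 0.068 m and z of nodule1 in the frame of dish between 0.035 and 0.09 m) and (horizontal distance between nodule2 and dish below 0.068 m and z of nodule2 in the frame of dish between 0.035 and 0.09 m)) or ((horizontal distance between nodule0 and dish below 0.068 m and z of nodule0 in the frame of dish between 0.035 and 0.09 m) and (horizontal distance between nodule1 and dish below 0.068 m and z of nodule1 in the frame of dish between 0.035 and 0.09 m) and (horizontal distance between nodule3 and dish below 0.068 m and z of nodule3 in the frame of dish between 0.035 and 0.09 m)) or ((horizontal distance between nodule0 and dish below 0.068 m and z of nodule0 in the frame of dish between 0.035 and 0.09 m) and (horizontal distance between nodule1 and dish below 0.068 m and z of nodule1 in the frame of dish between 0.035 and 0.09 m) and (horizontal distance between nodule4 and dish below 0.068 m and z of nodule4 in the frame of dish between 0.035 and 0.09 m)) or ((horizontal distance between nodule0 and dish below 0.068 m and z of nodule0 in the frame of dish between 0.035 and 0.09 m) and (horizontal distance between nodule2 and dish below 0.068 m and z of nodule2 in the frame of dish between 0.035 and 0.09 m) and (horizontal distance between nodule3 and dish below 0.068 m and z of nodule3 in the frame of dish between 0.035 and 0.09 m)) or ((horizontal distance between nodule0 and dish below 0.068 m and z of nodule0 in the frame of dish between 0.035 and 0.09 m) and (horizontal distance between nodule2 and dish below 0.068 m and z of nodule2 in the frame of dish between 0.035 and 0.09 m) and (horizontal distance between nodule4 and dish below 0.068 m and z of nodule4 in the frame of dish between 0.035 and 0.09 m)) or ((horizontal distance between nodule0 and dish below 0.068 m and z of nodule0 in the frame of dish between 0.035 and 0.09 m) and (horizontal distance between nodule3 and dish below 0.068 m and z of nodule3 in the frame of dish between 0.035 and 0.09 m) and (horizontal distance between nodule4 and dish below 0.068 m and z of nodule4 in the frame of dish between 0.035 and 0.09 m)) or ((horizontal distance between nodule1 and dish below 0.068 m and z of nodule1 in the frame of dish between 0.035 and 0.09 m) and (horizontal distance between nodule2 and dish below 0.068 m and z of nodule2 in the frame of dish between 0.035 and 0.09 m) and (horizontal distance between nodule3 and dish below 0.068 m and z of nodule3 in the frame of dish between 0.035 and 0.09 m)) or ((horizontal distance between nodule1 and dish below 0.068 m and z of nodule1 in the frame of dish between 0.035 and 0.09 m) and (horizontal distance between nodule2 and dish below 0.068 m and z of nodule2 in the frame of dish between 0.035 and 0.09 m) and (horizontal distance between nodule4 and dish below 0.068 m and z of nodule4 in the frame of dish between 0.035 and 0.09 m)) or ((horizontal distance between nodule1 and dish below 0.068 m and z of nodule1 in the frame of dish between 0.035 and 0.09 m) and (horizontal distance between nodule3 and dish below 0.068 m and z of nodule3 in the frame of dish between 0.035 and 0.09 m) and (horizontal distance between nodule4 and dish below 0.068 m and z of nodule4 in the frame of dish between 0.035 and 0.09 m)) or ((horizontal distance between nodule2 and dish below 0.068 m and z of nodule2 in the frame of dish between 0.035 and 0.09 m) and (horizontal distance between nodule3 and dish below 0.068 m and z of nodule3 in the frame of dish between 0.035 and 0.09 m) and (horizontal distance between nodule4 and dish below 0.068 m and z of nodule4 in the frame of dish between 0.035 and 0.09 m))) and ((horizontal distance between nodule0 and dish below 0.068 m and z of nodule0 in the frame of dish between 0.035 and 0.09 m) or (x of nodule0 in the frame of tub between -0.131 and 0.131 m and y of nodule0 in the frame of tub between -0.05 and 0.05 m and z of nodule0 in the frame of tub below 0.06 m)) and ((horizontal distance between nodule1 and dish below 0.068 m and z of nodule1 in the frame of dish between 0.035 and 0.09 m) or (x of nodule1 in the frame of tub between -0.131 and 0.131 m and y of nodule1 in the frame of tub between -0.05 and 0.05 m and z of nodule1 in the frame of tub below 0.06 m)) and ((horizontal distance between nodule2 and dish below 0.068 m and z of nodule2 in the frame of dish between 0.035 and 0.09 m) or (x of nodule2 in the frame of tub between -0.131 and 0.131 m and y of nodule2 in the frame of tub between -0.05 and 0.05 m and z of nodule2 in the frame of tub below 0.06 m)) and ((horizontal distance between nodule3 and dish below 0.068 m and z of nodule3 in the frame of dish between 0.035 and 0.09 m) or (x of nodule3 in the frame of tub between -0.131 and 0.131 m and y of nodule3 in the frame of tub between -0.05 and 0.05 m and z of nodule3 in the frame of tub below 0.06 m)) and ((horizontal distance between nodule4 and dish below 0.068 m and z of nodule4 in the frame of dish between 0.035 and 0.09 m) or (x of nodule4 in the frame of tub between -0.131 and 0.131 m and y of nodule4 in the frame of tub between -0.05 and 0.05 m and z of nodule4 in the frame of tub below 0.06 m)) and linear speed of each of nodule0, nodule1, nodule2, nodule3, nodule4 below 0.03 m/s and x of scoop in the frame of tray_slot between -0.056 and 0.058 m and y of scoop in the frame of tray_slot between -0.014 and 0.014 m and z of scoop in the frame of tray_slot below 0.006 m and angle between scoop's own z axis and vertical below 0.08 rad and x of scoop_grip in the frame of tray below 0 m and angle between the x axis of scoop and the x axis of tray, either way round below 0.2 rad and linear speed of scoop below 0.02 m/s); the robot touches nothing.
It fails at once if the gripper's fingers touch a nodule (contact force between the fingers and nodule0 above 0.3 N or contact force between the fingers and nodule1 above 0.3 N or contact force between the fingers and nodule2 above 0.3 N or contact force between the fingers and nodule3 above 0.3 N or contact force between the fingers and nodule4 above 0.3 N).
It fails at once if the scoop is let go while its underside is more than 40 mm above the bench (dropped) (height (world z) of scoop above 0.04 m and contact force between the fingers and scoop below 0.05 N).
It fails at once if the jar, the coupon or the brush is moved by more than 25 mm (distance of any of jar, coupon, brush from where it was at the start of the episode above 0.025 m).
It also fails if it takes over 72 s, if anything falls off the work surface, if the arm or the gripper's body presses on something with over 40 N, if the wrist force passes 120 N, or if a joint passes its speed limit or range.

ROBOT

A 6-joint arm with a two-finger parallel gripper is mounted at the origin on the work surface. World frame = base frame: x ahead of the robot, y to its left, z up, the work surface at z = 0. Lengths are in m, angles in rad, forces in N, time in s.
With the tool pointing down it reaches from about 0.25 to 0.775 m from the base axis. Payload 4 kg.
Tool frame: the origin (TCP) lies midway between the tips of the shut fingers; the grasp point (between the pads) lies 19 mm behind it (grip_point_offset is the distance from the TCP to the grasp point, in m); z points along the fingers, y is the line along which they close (so a half turn about z gives the same grasp; the last joint's range is limited). The gripper opens to 94 mm and grips with 3 to 60 N. Pads are 16 mm wide; open, the fingers measure 119 mm over their backs; the gripper's body (75 mm by 177 mm) begins 78 mm behind the grasp point.
Start: joints at [-1.259, 0.087, 1.371, -0, 1.684, -0.103], TCP at [0.222, -0.503, 0.206] pointing down, gripper open.
Joint ranges: [-3.1, 3.1], [-0.76, 2.03], [0.27, 2.55], [-1.08, 4.22], [0.17, 2.65], [-2.57, 2.57]. Speed limits (rad/s): [2.79, 2.79, 3.14, 3.14, 3.14, 3.14].

INTERFACE

Orientations are given as [roll, pitch, yaw] about the fixed x, y, z axes, in that order (R = Rz(yaw) Ry(pitch) Rx(roll)).
In Python, from bench import * gives the robot as it stands.
- The arm moves only by the tool carry_out, never from a script. Its argument "commands" is a list of rows, each a list of 6 numbers: the shift along the tool's x, y, z in m, then the turn, a rotation vector about the tool's x, y, z in rad. In form: [[tx, ty, tz, rx, ry, rz], ...]. A call has exactly 5 rows; each row is the pose to reach, as a shift and turn from the pose commanded when the call began, along the tool's axes at that moment; what a row does not reach only later rows make up. A row lasts 1/10 s, in which the tool goes at most 50 mm and 8.59 degrees, less where a joint would pass 70% of its speed; a pose out of reach is approached as far as the arm can. A call with a gripper value outside its range is refused whole. "jaw" is the opening, from 0 (shut) to 1 (fully open), set as the call begins (left out, the last holds). The fingers move at their own pace and stop on an object; the grip force is fixed at half the most. Time passes only in rows, so rows that repeat a pose let the fingers close, or fill a call up. It gives the time, the measured TCP pose, the force, the opening and the grip force at its end, in the units of the state.
- get_obs(): the state, without advancing time (a new reading comes with each control period).
- snapshot(name): name is "side" or "top"; returns a dict with "img" (384x512x3 uint8, red, green, blue), "range_z" (384x512 float32, m along the optical axis (not along the pixel's ray), 0 where there is no reading), "fx", "fy", "cx", "cy" (pixels), "R" (3x3) and "t" (3): a world point X has camera coordinates R X + t. Camera axes: x right, y down, z forward; pixel columns grow to the right and rows downward; lengths in m; the calibration is good to about 2 mm. A picture is of the moment at which its call begins.
- close_job(): hands the job in; it is judged then, once.
The state is a dict: "time": time; "joint_positions": joint angles; "qvel": joint speeds; "joint_torque": joint torques, N m; "tool_pos": TCP position; "ee_rot": TCP orientation; "wrist_force": force on the tool from outside, world axes, zero at the start; "wrist_torque": the same for the moment, N m; "width": finger opening in m; "finger_force": force on a finger pad.
Only numpy, scipy, OpenCV 4.12 (cv2) and the standard library are available. Lean on these libraries where they do the work, as an engineer would, in place of code of your own. Each camera call takes 0.05 s, during which the arm holds its last target. There are 200 camera calls.

## Working session

There is one attempt and no reset: what is moved stays moved. The work goes in short steps, Python scripts to look and compute and a tool call to move; the robot and the scene stay as the last step left them, time stands still between calls to the robot, and variables do not carry over. Pictures are saved under pics/ and viewed, at most 10 in all, crops included, and the job is handed in when it is done.

Besides the shell and the picture viewer there is one more tool, called after "Call:" as a command line: name --pt "numbers of a row" for each row, then --argument value for the rest. carry_out: Moves the arm, as the interface text tells. Its arguments: {"type":"object","properties":{"commands":{"type":"array","items":{"type":"array","items":{"type":"number"}}},"jaw":{"type":"number"}},"required":["commands"]}

```bash
mkdir -p pics; ls; python3 - <<'E'
from bench import *
import cv2,numpy as np
o=get_obs();print({k:np.round(v,3).tolist() for k,v in o.items()})
ims=[]
for n in("top","side"):
    s=snapshot(n);np.savez(f"{n}0.npz",**s);cv2.imwrite(f"pics/{n}0.png",s["img"][:,:,::-1])
    print(n,s["fx"],s["fy"],s["cx"],s["cy"],np.round(s["R"],3).tolist(),np.round(s["t"],3))
E
```

```text
pics
{'time': 0.0, 'joint_positions': [-1.259, 0.088, 1.372, 0.0, 1.684, -0.103], 'qvel': [-0.002, -0.001, 0.0, -0.0, -0.001, 0.001], 'joint_torque': [-0.001, -34.019, -30.243, 0.072, 0.033, -0.0], 'tool_pos': [0.221, -0.503, 0.204], 'ee_rot': [-3.139, -0.0, 0.415], 'wrist_force': [0.562, -0.025, 0.481], 'wrist_torque': [-0.055, 0.03, 0.001], 'finger_force': 0.0, 'width': 0.094}
top 356.3910506196805 356.3910506196805 250.39714957732036 192.7597174893062 [[0.008, -1.0, -0.01], [-0.991, -0.006, -0.136], [0.136, 0.011, -0.991]] [-0.031  0.57   0.775]
side 350.5717512321035 350.5717512321035 253.99247136368783 190.39605900010847 [[-0.734, -0.679, -0.015], [-0.485, 0.539, -0.688], [0.475, -0.498, -0.726]] [0.403 0.352 0.706]
```

View pics/top0.png

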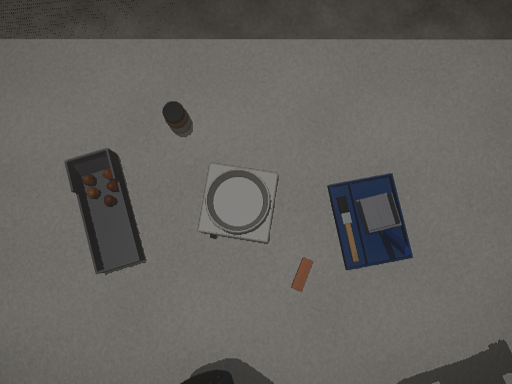

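View pics/side0.png

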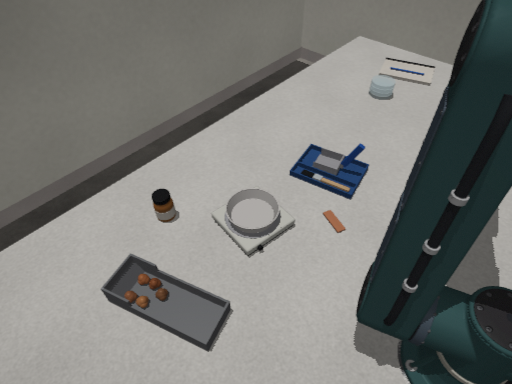

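The top view shows the grey tub on the left with nodules near (100,185), the dish at (238,201), and the tray at (370,222) with the scoop pan at (379,213) and its handle to the lower right. The side view agrees with this. Next I'll fit the poses.

```bash
cat > h.py <<'E'
import numpy as np,cv2
def world(s):
    v,u=np.mgrid[0:384,0:512]; z=s["range_z"]
    c=np.stack([(u-s["cx"])/s["fx"]*z,(v-s["cy"])/s["fy"]*z,z],-1)
    return (c-s["t"])@s["R"]
def rect(P):
    (c,(w,h),a)=cv2.minAreaRect((P[:,:2]*1000).astype(np.float32))
    a=np.radians(a)
    if w<h:w,h,a=h,w,a+np.pi/2
    a=(a+np.pi/2)%np.pi-np.pi/2
    return np.round(c,1),round(w,1),round(h,1),round(a,3)
E
python3 - <<'E'
from h import *
s=dict(np.load("top0.npz"));W=world(s)
hsv=cv2.cvtColor(s["img"],cv2.COLOR_RGB2HSV);H,S,V=[hsv[...,i].astype(int) for i in range(3)]
z=W[...,2];u=np.arange(512)[None]+0*H;ok=s["range_z"]>0;v=np.arange(384)[:,None]+0*H
print("bench z",np.median(z[300:330,50:150]),np.median(z[60:90,250:400]))
def clean(m):
    m=m.astype(np.uint8);n,l,st,_=cv2.connectedComponentsWithStats(m);return l==1+np.argmax(st[1:,4])
tubm=ok&(u<160)&(v>130)&(v<290)
lo=clean(tubm&(z>.030)&(z<.07)); print("tub hi",rect(W[lo]),z[lo].min(),z[lo].max())
hi=clean(tubm&(z>.052)); print("tub tall",rect(W[hi]),np.percentile(z[hi],[5,50,95]))
fl=tubm&(S<60)&(abs(z-.005)<.003)
yc=W[lo]; 
tr=ok&(u>315)&(u<425)&(v>160)&(v<285)
bl=clean(tr&(S>120)&(H>95)&(H<130)&(z<.03)&(z>.012)); print("tray",rect(W[bl]),np.percentile(z[bl],[5,50,95]))
bl=clean(tr&(S>120)&(H>95)&(H<130)&(z<.03)); print("tray all",rect(W[bl]))
pan=clean(tr&(S<90)&(z>.002)&(z<.05)&(u>350)); print("pan",rect(W[pan]),np.percentile(z[pan],[5,50,95]))
pw=tr&(S<110)&(z>.025)&(u>350); print("panwalls",rect(W[pw]),np.percentile(z[pw],[5,50,95]))
hd=tr&(z>.045); print("handle",hd.sum()); 
P=W[hd]; print(np.round(P[np.argsort(P[:,2])][::max(1,len(P)//8)],4).tolist())
di=ok&(u>190)&(u<290)&(v>150)&(v<250)
rim=di&(z>.055); (c,r)=cv2.minEnclosingCircle((W[rim][:,:2]*1000).astype(np.float32)); print("dish",c,r,np.percentile(z[rim],[5,50,95]),np.median(z[195:205,232:245]))
base=di&(abs(z-.028)<.006); print("base",rect(W[clean(base)]))
nod=tubm&(S>90)&((H<20)|(H>170)); n,l,st,ce=cv2.connectedComponentsWithStats(nod.astype(np.uint8))
for i in range(1,n):
    if st[i,4]>10: P=W[l==i]; print("nod",st[i,4],np.round(ce[i]),np.round(P.mean(0),4),P[:,2].max())
E
```

```text
bench z -0.0017601949894723256 -0.0018079358483401077
tub hi (array([528.8, 309. ]), 266.7, 104.2, np.float64(0.308)) 0.030005418917699728 0.0618076719685462
tub tall (array([619.9, 338. ]), 104.2, 75.5, np.float64(-1.262)) [0.05302791 0.05732992 0.06002137]
tray (array([ 509.2, -326. ]), 195.1, 116.1, np.float64(0.116)) [0.01625642 0.01847141 0.02035431]
tray all (array([ 511.4, -320.6]), 195.1, 116.8, np.float64(0.171))
pan (array([ 530.1, -327.7]), 162.4, 91.1, np.float64(0.194)) [0.00267606 0.00561681 0.03211739]
panwalls (array([ 502.2, -329.2]), 128.3, 77.7, np.float64(0.238)) [0.02648595 0.03275377 0.10384113]
handle 288
[[0.4851, -0.3287, 0.0457], [0.4782, -0.3308, 0.0572], [0.4759, -0.3392, 0.0688], [0.463, -0.332, 0.0803], [0.4445, -0.3371, 0.0917], [0.459, -0.3399, 0.1017], [0.4389, -0.3392, 0.1107], [0.4431, -0.3457, 0.115]]
dish (552.3515014648438, 2.5377609729766846) 71.52350616455078 [0.05574661 0.0594566  0.06187493] 0.031154418509520797
base (array([552.2,   2. ]), 116.0, 115.3, np.float64(0.013))
nod 80 [107. 174.] [0.6156 0.3104 0.0237] 0.03034627778179827
nod 103 [ 88. 179.] [0.6015 0.3555 0.0225] 0.030714893447879168
nod 93 [112. 185.] [0.5879 0.2974 0.0231] 0.031675379809653535
nod 104 [ 92. 192.] [0.5708 0.3438 0.0223] 0.030910936394111976
nod 85 [109. 200.] [0.5529 0.3036 0.0237] 0.0301137424005284
```

```bash
python3 - <<'E'
from h import *
s=dict(np.load("top0.npz"));W=world(s)
hsv=cv2.cvtColor(s["img"],cv2.COLOR_RGB2HSV);H,S,V=[hsv[...,i].astype(int) for i in range(3)]
z=W[...,2];ok=s["range_z"]>0
roi=np.zeros_like(ok);roi[165:280,320:420]=1;roi&=ok
blue=(S>120)&(H>95)&(H<130)
m=roi&blue&(z>.000)&(z<.024);print("tray",rect(W[m]))
m=roi&blue&(z>.015)&(z<.024);print("traytop",rect(W[m]))
m=roi&(S<110)&(z>.024)&(z<.036);print("walls",rect(W[m]),m.sum())
P=W[m];print(np.round(P[:,:2].min(0),3),np.round(P[:,:2].max(0),3))
m=roi&(z>.045);P=W[m];
# handle: fit top-surface; dir
u,sv,vt=np.linalg.svd(P-P.mean(0));print("hnd mean",P.mean(0),"dir",vt[0],"spread y")
d=vt[0,:2]/np.linalg.norm(vt[0,:2]);n=np.array([-d[1],d[0]]);q=(P[:,:2]-P[:,:2].mean(0))@n;print("yaw",np.arctan(d[1]/d[0]),q.min(),q.max())
for a,b in((.05,.065),(.065,.08),(.08,.095),(.095,.11)):
    Q=P[(P[:,2]>a)&(P[:,2]<b)];print(np.round(Q.mean(0),4),len(Q))
big=s["img"][160:285,315:425,::-1];cv2.imwrite("pics/tray.png",cv2.resize(big,None,fx=4.5,fy=4.5,interpolation=cv2.INTER_CUBIC))
E
```

```text
tray (array([ 509.8, -302.9]), 196.8, 150.2, np.float64(0.192))
traytop (array([ 509.8, -302.9]), 196.8, 150.2, np.float64(0.192))
walls (array([ 517.8, -325.4]), 96.2, 77.7, np.float64(0.238)) 222
[ 0.47  -0.368] [ 0.573 -0.277]
hnd mean [ 0.45904312 -0.33741081  0.08843946] dir [-0.45058305 -0.14013472  0.88166727] spread y
yaw 0.3015245925026654 -0.005431413662852561 0.009901040971098896
[ 0.4733 -0.3329  0.0569] 44
[ 0.4676 -0.3347  0.0721] 48
[ 0.4597 -0.3365  0.0877] 51
[ 0.4528 -0.3385  0.1025] 53
```

View pics/tray.png

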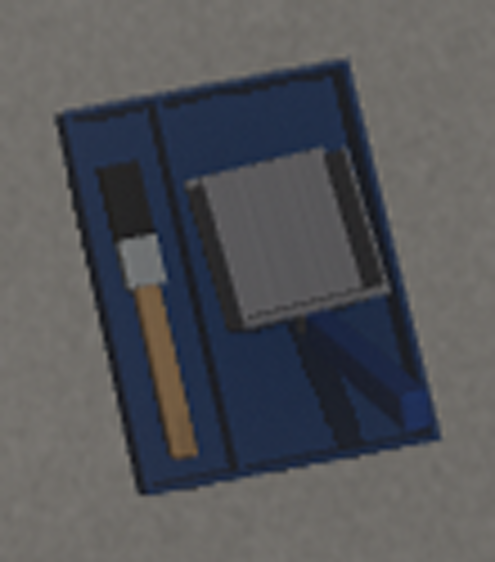

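```bash
cat > plan.py <<'E'
import numpy as np,json,os
from scipy.spatial.transform import Rotation as Ro,Slerp
def T(p,R):
    M=np.eye(4);M[:3,:3]=R.as_matrix();M[:3,3]=p;return M
def inv(M):return np.linalg.inv(M)
def rpy(r,p,y):return Ro.from_euler('xyz',[r,p,y])
def get():
    return np.array(json.load(open('cmd.json'))) if os.path.exists('cmd.json') else T([.222,-.503,.206],rpy(np.pi,0,.415))
def st():  # tool in scoop frame
    return np.array(json.load(open('st.json'))) if os.path.exists('st.json') else T([-.0675,0,.0638],rpy(np.pi,-.436,0))
def scoop(x,y,z,yaw,pitch=0):return T([x,y,z],rpy(0,pitch,yaw))@st()
def lip(x,y,z,yaw,pitch):  # scoop pose placing lip at point
    M=T([x,y,z],rpy(0,pitch,yaw))@T([-.04,0,0],rpy(0,0,0));return M@st()
def plan(way,save=True,nd=3):
    """way: list of (tool pose 4x4, rows). Prints calls, saves final commanded pose."""
    cur=get();rows=[]
    prev=cur
    for M,n in way:
        sl=Slerp([0,1],Ro.from_matrix([prev[:3,:3],M[:3,:3]]))
        d=np.linalg.norm(M[:3,3]-prev[:3,3])/n*1000;a=np.degrees(Ro.from_matrix(prev[:3,:3].T@M[:3,:3]).magnitude())/n
        print(f"seg {d:.0f} mm/row {a:.1f} deg/row  tcp {np.round(M[:3,3],3)}")
        for i in range(1,n+1):rows.append(T(prev[:3,3]+(M[:3,3]-prev[:3,3])*i/n,sl(i/n)))
        prev=M
    while len(rows)%5:rows.append(rows[-1])
    for k in range(0,len(rows),5):
        out=[]
        for M in rows[k:k+5]:
            D=inv(cur)@M;r=np.r_[D[:3,3],Ro.from_matrix(D[:3,:3]).as_rotvec()]
            out.append((np.round(r,nd)+0.0).tolist())
        print(json.dumps(out))
        cur=cur@T(out[-1][:3],Ro.from_rotvec(out[-1][3:]))
    if save:json.dump(cur.tolist(),open('cmd.json','w'))
E
python3 - <<'E'
from plan import *
g=scoop(.5257,-.3235,.004,.238); up=g@T([0,0,-.10],rpy(0,0,0))
plan([(up,10),(g,5)])
E
```

```text
seg 25 mm/row 2.7 deg/row  tcp [ 0.419 -0.349  0.158]
seg 20 mm/row 0.0 deg/row  tcp [ 0.46  -0.339  0.068]
[[0.024, -0.006, 0.005, -0.004, 0.043, 0.017], [0.048, -0.012, 0.01, -0.008, 0.087, 0.035], [0.073, -0.018, 0.014, -0.012, 0.13, 0.052], [0.097, -0.024, 0.019, -0.015, 0.174, 0.07], [0.121, -0.031, 0.024, -0.019, 0.217, 0.087]]
[[0.022, -0.008, 0.009, -0.004, 0.044, 0.017], [0.044, -0.016, 0.019, -0.008, 0.087, 0.035], [0.066, -0.024, 0.029, -0.012, 0.131, 0.052], [0.088, -0.033, 0.038, -0.016, 0.174, 0.07], [0.11, -0.041, 0.048, -0.02, 0.218, 0.087]]
[[0.0, 0.0, 0.02, 0.0, 0.0, 0.0], [0.0, 0.0, 0.04, 0.0, 0.0, 0.0], [0.0, 0.0, 0.06, 0.0, 0.0, 0.0], [0.0, 0.0, 0.08, 0.0, 0.0, 0.0], [0.0, 0.0, 0.1, 0.0, 0.0, 0.0]]
```

Call:
carry_out --pt "0.024 -0.006 0.005 -0.004 0.043 0.017" --pt "0.048 -0.012 0.01 -0.008 0.087 0.035" --pt "0.073 -0.018 0.014 -0.012 0.13 0.052" --pt "0.097 -0.024 0.019 -0.015 0.174 0.07" --pt "0.121 -0.031 0.024 -0.019 0.217 0.087" --jaw 1

```text
time: 0.6
tool_pos: [0.3205, -0.4255, 0.1808]
ee_rot: [3.133, -0.219, 0.327]
wrist_force: [-0.2, 0.3, -0.5]
width: 0.0938
finger_force: 0.0
```

Call:
carry_out --pt "0.022 -0.008 0.009 -0.004 0.044 0.017" --pt "0.044 -0.016 0.019 -0.008 0.087 0.035" --pt "0.066 -0.024 0.029 -0.012 0.131 0.052" --pt "0.088 -0.033 0.038 -0.016 0.174 0.07" --pt "0.11 -0.041 0.048 -0.02 0.218 0.087"

```text
time: 1.1
tool_pos: [0.4189, -0.349, 0.1574]
ee_rot: [-3.141, -0.438, 0.237]
wrist_force: [-0.3, 0.1, 0.7]
width: 0.094
finger_force: 0.0
```

Call:
carry_out --pt "0.0 0.0 0.02 0.0 0.0 0.0" --pt "0.0 0.0 0.04 0.0 0.0 0.0" --pt "0.0 0.0 0.06 0.0 0.0 0.0" --pt "0.0 0.0 0.08 0.0 0.0 0.0" --pt "0.0 0.0 0.1 0.0 0.0 0.0"

```text
time: 1.6
tool_pos: [0.4594, -0.3395, 0.066]
ee_rot: [-3.141, -0.436, 0.238]
wrist_force: [-0.5, 0.2, 0.7]
width: 0.0944
finger_force: 0.0
```

```bash
python3 - <<'E'
from bench import *
import cv2,numpy as np
print(np.round(get_obs()["tool_pos"],4))
a=snapshot("top")["img"][160:290,310:430,::-1];b=snapshot("side")["img"][100:230,270:390,::-1]
cv2.imwrite("pics/g1.png",np.hstack([cv2.resize(i,None,fx=3.3,fy=3.3) for i in(a,b)]))
E
```

```text
[ 0.4594 -0.3395  0.066 ]
```

View pics/g1.png

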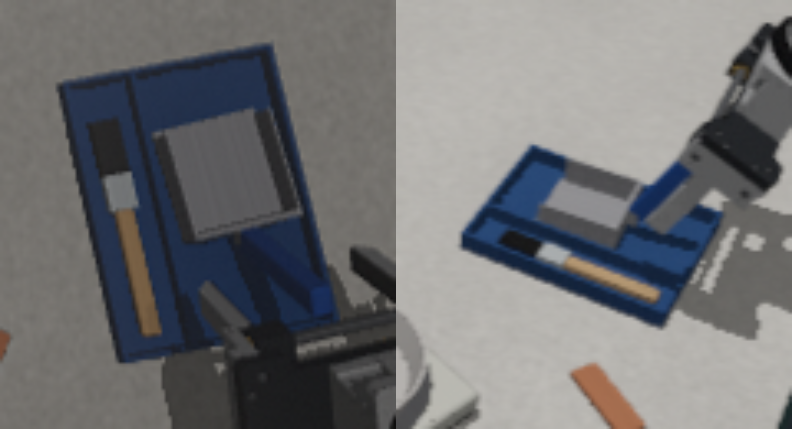

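The fingers straddle the handle, and both the fingertip at (372,248) and the handle top at (407,252) match the predicted positions. Closing now, then lifting.

Call:
carry_out --pt "0 0 0 0 0 0" --pt "0 0 0 0 0 0" --pt "0 0 0 0 0 0" --pt "0 0 0 0 0 0" --pt "0 0 0 0 0 0" --jaw 0

```text
time: 2.2
tool_pos: [0.4595, -0.3404, 0.068]
ee_rot: [3.14, -0.437, 0.238]
wrist_force: [0.1, -0.7, -1.0]
width: 0.0574
finger_force: 0.0
```

Call:
carry_out --pt "0 0 0 0 0 0" --pt "0 0 0 0 0 0" --pt "0 0 0 0 0 0" --pt "0 0 0 0 0 0" --pt "0 0 0 0 0 0"

```text
time: 2.7
tool_pos: [0.4594, -0.3399, 0.0673]
ee_rot: [3.141, -0.436, 0.238]
wrist_force: [-0.2, -0.5, 0.3]
width: 0.0171
finger_force: 0.0
```

```bash
python3 - <<'E'
from plan import *
from bench import *
o=get_obs();print(o["width"],o["finger_force"],np.round(o["tool_pos"],4),np.round(o["ee_rot"],3),np.round(o["wrist_force"],2))
g=get(); up=g.copy(); up[2,3]+=.10
plan([(up,10)])
E
```

```text
0.017054768548418007 0.0 [ 0.4594 -0.3399  0.0673] [ 3.141 -0.436  0.238] [-0.25 -0.45  0.31]
seg 10 mm/row 0.0 deg/row  tcp [ 0.46  -0.34   0.168]
[[0.004, 0.0, -0.009, 0.0, 0.0, 0.0], [0.008, 0.0, -0.018, 0.0, 0.0, 0.0], [0.013, 0.0, -0.027, 0.0, 0.0, 0.0], [0.017, 0.0, -0.036, 0.0, 0.0, 0.0], [0.021, 0.0, -0.045, 0.0, 0.0, 0.0]]
[[0.004, 0.0, -0.009, 0.0, 0.0, 0.0], [0.009, 0.0, -0.018, 0.0, 0.0, 0.0], [0.013, 0.0, -0.028, 0.0, 0.0, 0.0], [0.017, 0.0, -0.037, 0.0, 0.0, 0.0], [0.021, 0.0, -0.046, 0.0, 0.0, 0.0]]
```

Not fully closed yet, so one more closing call before the lift.

Call:
carry_out --pt "0 0 0 0 0 0" --pt "0 0 0 0 0 0" --pt "0 0 0 0 0 0" --pt "0 0 0 0 0 0" --pt "0 0 0 0 0 0"

```text
time: 3.2
tool_pos: [0.4594, -0.3399, 0.0673]
ee_rot: [3.141, -0.436, 0.238]
wrist_force: [0.1, -0.8, -0.4]
width: 0.0135
finger_force: 30.0
```

Call:
carry_out --pt "0.004 0.0 -0.009 0.0 0.0 0.0" --pt "0.008 0.0 -0.018 0.0 0.0 0.0" --pt "0.013 0.0 -0.027 0.0 0.0 0.0" --pt "0.017 0.0 -0.036 0.0 0.0 0.0" --pt "0.021 0.0 -0.045 0.0 0.0 0.0"

```text
time: 3.7
tool_pos: [0.4596, -0.3401, 0.1183]
ee_rot: [3.14, -0.436, 0.239]
wrist_force: [0.5, -0.4, -1.6]
width: 0.0138
finger_force: 30.0
```

Call:
carry_out --pt "0.004 0.0 -0.009 0.0 0.0 0.0" --pt "0.009 0.0 -0.018 0.0 0.0 0.0" --pt "0.013 0.0 -0.028 0.0 0.0 0.0" --pt "0.017 0.0 -0.037 0.0 0.0 0.0" --pt "0.021 0.0 -0.046 0.0 0.0 0.0"

```text
time: 4.2
tool_pos: [0.459, -0.34, 0.1684]
ee_rot: [3.141, -0.436, 0.238]
wrist_force: [0.8, -0.2, -1.6]
width: 0.0138
finger_force: 30.0
```

```bash
cat > ms.py <<'E'
from h import *; from plan import *; from bench import *
def scoopcheck(name="top"):
    s=snapshot(name);W=world(s);W[...,2]+=.0018*(name=="top")
    S=get()@inv(st());P=((W-S[:3,3])@S[:3,:3])[s["range_z"]>0]
    f=P[(abs(P[:,0])<.034)&(abs(P[:,1])<.03)&(abs(P[:,2])<.02)]
    A=np.c_[f[:,:2],np.ones(len(f))];c,_,_,_=np.linalg.lstsq(A,f[:,2],rcond=None)
    for _ in range(5):
        k=abs(A@c-f[:,2])<.003;c=np.linalg.lstsq(A[k],f[k,2],rcond=None)[0]
    print("floor n",k.sum(),"slope x,y",np.round(c[:2],3),"z0 mm",round(c[2]*1e3,1))
    w=P[(abs(P[:,0])<.06)&(abs(P[:,1])<.06)&(P[:,2]>.02)&(P[:,2]<.036)&(P[:,0]>-.038)]
    print("walls x max",np.sort(w[:,0])[-6:],"y",np.sort(w[:,1])[[2,-3]])
    b=P[(abs(P[:,0])<.06)&(abs(P[:,1])<.045)&(P[:,2]>-.01)&(P[:,2]<.036)]
    print("all x max",np.round(np.sort(b[:,0])[-8:],4))
    return s,P
E
python3 - <<'E'
from ms import *
s,P=scoopcheck()
g=np.load  # noqa
E
```

```text
floor n 828 slope x,y [-0.004 -0.001] z0 mm 3.1
walls x max [0.03926706 0.0396905  0.03993077 0.04010349 0.04057079 0.04098201] y [-0.03827017  0.03834537]
all x max [0.0447 0.0449 0.0449 0.045  0.045  0.045  0.0451 0.0451]
```

```bash
cat >> plan.py <<'E'
TC=np.array([.5288,.3090]);TY=.308
def tub(x,z,pitch=0,y=0):
    c,s=np.cos(TY),np.sin(TY);return scoop(TC[0]+c*x-s*y,TC[1]+s*x+c*y,z,TY,pitch)
E
python3 - <<'E'
from plan import *
plan([(tub(-.050,.115),19),(tub(-.050,.085),1)])
plan([(tub(-.050,.010),4),(tub(-.050,.0055),1)],nd=4)
E
```

```text
seg 32 mm/row 0.2 deg/row  tcp [0.417 0.273 0.179]
seg 30 mm/row 0.0 deg/row  tcp [0.417 0.273 0.149]
[[0.005, -0.032, 0.002, 0.002, 0.0, -0.003], [0.01, -0.064, 0.004, 0.003, 0.0, -0.007], [0.015, -0.096, 0.005, 0.005, 0.0, -0.01], [0.021, -0.128, 0.007, 0.006, 0.0, -0.013], [0.026, -0.159, 0.009, 0.008, 0.0, -0.017]]
[[0.006, -0.032, 0.002, 0.001, 0.0, -0.003], [0.011, -0.064, 0.004, 0.003, 0.0, -0.006], [0.017, -0.096, 0.006, 0.005, 0.0, -0.01], [0.023, -0.127, 0.008, 0.006, 0.0, -0.013], [0.028, -0.159, 0.01, 0.008, 0.0, -0.016]]
[[0.007, -0.032, 0.002, 0.001, 0.0, -0.004], [0.013, -0.064, 0.005, 0.003, 0.0, -0.007], [0.019, -0.095, 0.007, 0.005, 0.0, -0.01], [0.025, -0.127, 0.009, 0.006, 0.0, -0.014], [0.031, -0.159, 0.011, 0.008, 0.0, -0.017]]
[[0.007, -0.031, 0.003, 0.001, 0.0, -0.003], [0.014, -0.063, 0.005, 0.003, 0.0, -0.007], [0.021, -0.094, 0.008, 0.004, 0.0, -0.01], [0.027, -0.126, 0.01, 0.006, 0.0, -0.013], [0.015, -0.126, 0.038, 0.006, 0.0, -0.013]]
seg 19 mm/row 0.0 deg/row  tcp [0.417 0.273 0.074]
seg 4 mm/row 0.0 deg/row  tcp [0.417 0.273 0.069]
[[-0.008, 0.0001, 0.0169, 0.0, 0.0, -0.0001], [-0.016, 0.0002, 0.0338, 0.0, -0.0001, -0.0001], [-0.0239, 0.0003, 0.0507, 0.0, -0.0001, -0.0002], [-0.0319, 0.0004, 0.0676, 0.0, -0.0001, -0.0003], [-0.0338, 0.0004, 0.0717, 0.0, -0.0001, -0.0003]]
```

Call:
carry_out --pt "0.005 -0.032 0.002 0.002 0.0 -0.003" --pt "0.01 -0.064 0.004 0.003 0.0 -0.007" --pt "0.015 -0.096 0.005 0.005 0.0 -0.01" --pt "0.021 -0.128 0.007 0.006 0.0 -0.013" --pt "0.026 -0.159 0.009 0.008 0.0 -0.017"

```text
time: 4.75
tool_pos: [0.4479, -0.1777, 0.1704]
ee_rot: [3.141, -0.436, 0.257]
wrist_force: [-0.7, 0.0, -1.8]
width: 0.0139
finger_force: 30.0
```

Call:
carry_out --pt "0.006 -0.032 0.002 0.001 0.0 -0.003" --pt "0.011 -0.064 0.004 0.003 0.0 -0.006" --pt "0.017 -0.096 0.006 0.005 0.0 -0.01" --pt "0.023 -0.127 0.008 0.006 0.0 -0.013" --pt "0.028 -0.159 0.01 0.008 0.0 -0.016"

```text
time: 5.25
tool_pos: [0.436, -0.0164, 0.1732]
ee_rot: [-3.141, -0.436, 0.274]
wrist_force: [0.5, 0.3, -2.4]
width: 0.014
finger_force: 30.0
```

Call:
carry_out --pt "0.007 -0.032 0.002 0.001 0.0 -0.004" --pt "0.013 -0.064 0.005 0.003 0.0 -0.007" --pt "0.019 -0.095 0.007 0.005 0.0 -0.01" --pt "0.025 -0.127 0.009 0.006 0.0 -0.014" --pt "0.031 -0.159 0.011 0.008 0.0 -0.017"

```text
time: 5.75
tool_pos: [0.4241, 0.1457, 0.1762]
ee_rot: [-3.141, -0.436, 0.293]
wrist_force: [-0.4, -0.0, -1.7]
width: 0.0138
finger_force: 30.0
```

Call:
carry_out --pt "0.007 -0.031 0.003 0.001 0.0 -0.003" --pt "0.014 -0.063 0.005 0.003 0.0 -0.007" --pt "0.021 -0.094 0.008 0.004 0.0 -0.01" --pt "0.027 -0.126 0.01 0.006 0.0 -0.013" --pt "0.015 -0.126 0.038 0.006 0.0 -0.013"

```text
time: 6.25
tool_pos: [0.4187, 0.2791, 0.1537]
ee_rot: [-3.136, -0.447, 0.311]
wrist_force: [0.9, -0.7, -1.3]
width: 0.0135
finger_force: 30.0
```

```bash
python3 - <<'E'
from ms import *
cur=get();import json
hi=tub(-.050,.085);json.dump(hi.tolist(),open('cmd.json','w'))
s,P=scoopcheck();json.dump(cur.tolist(),open('cmd.json','w'))
W=world(s);m=s["range_z"]>0;m[:,170:]=0;m[:130]=0;m[290:]=0
# tub interior y-extent along its length: rim points z .034-.042 on low walls
c,sn=np.cos(TY),np.sin(TY);D=W[...,:2]-TC;X=c*D[...,0]+sn*D[...,1];Y=-sn*D[...,0]+c*D[...,1]
for x in(.0,.02,.04):
    k=m&(abs(X-x)<.01)&(W[...,2]>.033)&(W[...,2]<.045)&(abs(Y)<.06);print(x,np.round(np.sort(Y[k]),3))
cv2.imwrite("pics/lower.png",cv2.resize(s["img"][130:290,40:180,::-1],None,fx=3.5,fy=3.5))
E
```

```text
floor n 619 slope x,y [ 0.007 -0.001] z0 mm 8.0
walls x max [0.04464859 0.04487125 0.04504199 0.04511363 0.04534069 0.04590161] y [-0.03362832  0.04366368]
all x max [0.0494 0.0494 0.0496 0.0496 0.0497 0.0497 0.0498 0.0501]
0.0 [-0.051 -0.051 -0.051 -0.051 -0.051 -0.051 -0.051 -0.05  -0.05  -0.05
 -0.049 -0.049 -0.049 -0.049 -0.049 -0.049 -0.048 -0.048 -0.047 -0.047
 -0.047 -0.047 -0.046 -0.046 -0.046]
0.02 [-0.051 -0.051 -0.051 -0.051 -0.051 -0.05  -0.05  -0.05  -0.05  -0.05
 -0.049 -0.049 -0.049 -0.049 -0.048 -0.048 -0.048 -0.048 -0.048 -0.048
 -0.047 -0.047 -0.047 -0.046 -0.046 -0.046  0.045  0.045  0.046  0.046
  0.046  0.046  0.046  0.047  0.047  0.047  0.047  0.047  0.047  0.048
  0.048  0.048  0.049  0.049  0.049  0.049  0.05   0.051  0.051  0.051
  0.052]
0.04 [-0.052 -0.052 -0.051 -0.051 -0.051 -0.051 -0.051 -0.05  -0.05  -0.05
 -0.05  -0.049 -0.049 -0.049 -0.049 -0.048 -0.048 -0.048 -0.048 -0.047
 -0.047 -0.047 -0.046 -0.045  0.045  0.046  0.046  0.046  0.046  0.046
  0.046  0.046  0.046  0.047  0.047  0.048  0.048  0.048  0.048  0.049
  0.049  0.049  0.049  0.05   0.05   0.05   0.051  0.051  0.051  0.052]
```

View pics/lower.png

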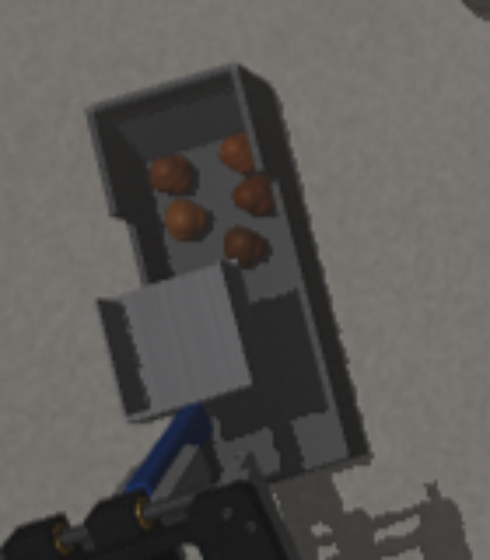

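The picture was taken just before the arm settled: the scoop is about 5 mm off to the side and 7 mm high, which is lag. The tub fit checks out, with its walls at ±46 to 51 mm. The nodules lie at crop (170,175), (238,155), (253,195), (187,220) and (245,247), ahead of the lip. Lowering.

Call:
carry_out --pt "0 0 0 0 0 0" --pt "-0.008 0 0.017 0 0 0" --pt "-0.016 0 0.034 0 0 0" --pt "-0.024 0 0.0507 0 0 0" --pt "-0.0319 0.0004 0.0676 0 0 0"

```text
time: 6.8
tool_pos: [0.4177, 0.2725, 0.0744]
ee_rot: [-3.141, -0.438, 0.305]
wrist_force: [-0.6, 0.2, -1.4]
width: 0.0139
finger_force: 30.0
```

Call:
carry_out --pt "0 0 0 0 0 0" --pt "-0.001 0 0.002 0 0 0" --pt "-0.0019 0 0.0041 0 0 0" --pt "-0.0019 0 0.0041 0 0 0" --pt "-0.0019 0 0.0041 0 0 0"

```text
time: 7.3
tool_pos: [0.4172, 0.2732, 0.0698]
ee_rot: [-3.141, -0.438, 0.307]
wrist_force: [-0.4, -1.1, -2.4]
width: 0.0138
finger_force: 30.0
```

```bash
python3 - <<'E'
from ms import *
o=get_obs();print(o["wrist_force"],o["wrist_torque"]);C=get();print(np.round(C[:3,3],4),np.round(o["tool_pos"],4),np.round(o["ee_rot"],3))
s,P=scoopcheck()
E
```

```text
[-0.40875412 -1.12071127 -2.3926046 ] [-0.08464816  0.43727895 -0.00441341]
[0.4169 0.2734 0.0693] [0.4172 0.2732 0.0698] [-3.141 -0.438  0.307]
floor n 598 slope x,y [ 0.005 -0.005] z0 mm 3.0
walls x max [0.0579834  0.05820757 0.05906227 0.0591972  0.05937926 0.05988509] y [-0.05182583  0.05140049]
all x max [0.0593 0.0594 0.0595 0.0595 0.0596 0.0598 0.0598 0.0599]
```

```bash
python3 - <<'E'
from plan import *
plan([(tub(-.046,.0045),1),(tub(.055,.0043),12),(tub(.060,.0045),2)],nd=4)
E
```

```text
seg 4 mm/row 0.0 deg/row  tcp [0.421 0.275 0.068]
seg 8 mm/row 0.0 deg/row  tcp [0.517 0.305 0.068]
seg 3 mm/row 0.0 deg/row  tcp [0.522 0.307 0.068]
[[0.0032, 0.0, 0.0026, 0.0, 0.0, 0.0], [0.0108, 0.0, 0.0062, 0.0, 0.0, 0.0], [0.0184, 0.0, 0.0097, 0.0, 0.0, 0.0], [0.026, 0.0, 0.0133, 0.0, 0.0, 0.0], [0.0337, 0.0, 0.0169, 0.0, 0.0, 0.0]]
[[0.0076, 0.0, 0.0036, 0.0, 0.0, 0.0], [0.0152, 0.0, 0.0071, 0.0, 0.0, 0.0], [0.0228, 0.0, 0.0107, 0.0, 0.0, 0.0], [0.0305, 0.0, 0.0143, 0.0, 0.0, 0.0], [0.0381, 0.0, 0.0178, 0.0, 0.0, 0.0]]
[[0.0076, 0.0, 0.0036, 0.0, 0.0, 0.0], [0.0152, 0.0, 0.0072, 0.0, 0.0, 0.0], [0.0228, 0.0, 0.0107, 0.0, 0.0, 0.0], [0.0251, 0.0, 0.0117, 0.0, 0.0, 0.0], [0.0275, 0.0, 0.0127, 0.0, 0.0, 0.0]]
```

Call:
carry_out --pt "0.0032 0.0 0.0026 0.0 0.0 0.0" --pt "0.0108 0.0 0.0062 0.0 0.0 0.0" --pt "0.0184 0.0 0.0097 0.0 0.0 0.0" --pt "0.026 0.0 0.0133 0.0 0.0 0.0" --pt "0.0337 0.0 0.0169 0.0 0.0 0.0"

```text
time: 7.85
tool_pos: [0.4539, 0.2848, 0.0682]
ee_rot: [-3.141, -0.437, 0.307]
wrist_force: [-1.2, -0.2, 1.7]
width: 0.0138
finger_force: 30.0
```

Call:
carry_out --pt "0.0076 0.0 0.0036 0.0 0.0 0.0" --pt "0.0152 0.0 0.0071 0.0 0.0 0.0" --pt "0.0228 0.0 0.0107 0.0 0.0 0.0" --pt "0.0305 0.0 0.0143 0.0 0.0 0.0" --pt "0.0381 0.0 0.0178 0.0 0.0 0.0"

```text
time: 8.35
tool_pos: [0.4936, 0.2974, 0.0683]
ee_rot: [-3.141, -0.437, 0.307]
wrist_force: [-4.0, -0.9, 4.8]
width: 0.0141
finger_force: 30.0
```

Call:
carry_out --pt "0.0076 0.0 0.0036 0.0 0.0 0.0" --pt "0.0152 0.0 0.0072 0.0 0.0 0.0" --pt "0.0228 0.0 0.0107 0.0 0.0 0.0" --pt "0.0251 0.0 0.0117 0.0 0.0 0.0" --pt "0.0275 0.0 0.0127 0.0 0.0 0.0"

```text
time: 8.85
tool_pos: [0.5197, 0.3058, 0.0683]
ee_rot: [3.142, -0.431, 0.307]
wrist_force: [-20.8, -7.8, 18.8]
width: 0.0136
finger_force: 30.0
```

```bash
cat >> ms.py <<'E'
def nods(s):
    W=world(s);hsv=cv2.cvtColor(s["img"],cv2.COLOR_RGB2HSV);H,S,V=[hsv[...,i].astype(int) for i in range(3)]
    m=(S>90)&((H<20)|(H>170))&(s["range_z"]>0)&(V>30);m[280:]=0;m[:,260:]=0;m[:140,:]=0
    n,l,stt,ce=cv2.connectedComponentsWithStats(m.astype(np.uint8))
    S_=get()@inv(st());c,sn=np.cos(TY),np.sin(TY)
    for i in range(1,n):
        if stt[i,4]>15:
            p=W[l==i].mean(0);d=p[:2]-TC
            print("nod",stt[i,4],np.round(ce[i]),"w",np.round(p,3),"tub",np.round([c*d[0]+sn*d[1],-sn*d[0]+c*d[1]],3),"scoop",np.round((p-S_[:3,3])@S_[:3,:3],3))
E
python3 - <<'E'
from ms import *
s,P=scoopcheck();nods(s);C=get();o=get_obs();print(np.round(C[:3,3],4),np.round(o["tool_pos"],4),o["wrist_force"])
cv2.imwrite("pics/push.png",cv2.resize(s["img"][130:290,40:180,::-1],None,fx=3.5,fy=3.5))
E
```

```text
floor n 250 slope x,y [0.003 0.008] z0 mm 2.5
walls x max [0.05982685 0.05983347 0.05992963 0.05993427 0.05999011 0.05999227] y [-0.05173045  0.05059909]
all x max [0.0597 0.0598 0.0598 0.0598 0.0599 0.0599 0.06   0.06  ]
nod 476 [ 98. 180.] w [0.6   0.331 0.026] tub [ 0.075 -0.001] scoop [ 0.015 -0.001  0.022]
nod 25 [100. 237.] w [0.466 0.251 0.177] tub [-0.077 -0.036] scoop [-0.137 -0.036  0.173]
[0.5217 0.3067 0.0683] [0.5197 0.3059 0.0682] [-14.88168787  -5.67813148  13.86508457]
```

View pics/push.png

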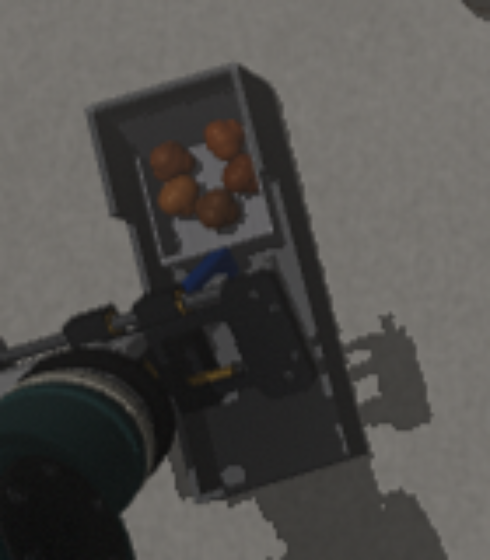

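All five nodules are in the pan between crop (150,120) and (260,240), and the lip is against the slope at about 16 N. Next I tilt the mouth up along the slope and lift.

```bash
python3 - <<'E'
from plan import *
w=[(tub(.057,.005),1)]
for d in (6,12,18,24):
    t=np.radians(d);b=.097+.7*.08*np.sin(t)-.08*np.cos(t)
    w.append((tub(b+.04*np.cos(t),.0055+.04*np.sin(t),-t),3 if d==24 else 2))
plan(w,nd=4)
t=np.radians(24);b=.097+.7*.08*np.sin(t)-.08*np.cos(t)
plan([(tub(b+.04*np.cos(t)-.01,.0055+.04*np.sin(t)+.08,-t),9),(tub(b+.04*np.cos(t)-.01,.0055+.04*np.sin(t)+.08,-t),1)])
E
```

```text
seg 3 mm/row 0.0 deg/row  tcp [0.519 0.306 0.069]
seg 1 mm/row 3.0 deg/row  tcp [0.519 0.306 0.066]
seg 2 mm/row 3.0 deg/row  tcp [0.519 0.306 0.062]
seg 2 mm/row 3.0 deg/row  tcp [0.522 0.307 0.058]
seg 2 mm/row 2.0 deg/row  tcp [0.525 0.308 0.053]
[[-0.0026, 0.0, -0.0017, 0.0, 0.0, 0.0], [-0.0032, 0.0, -0.0006, 0.0, 0.0523, 0.0], [-0.0039, 0.0, 0.0006, 0.0, 0.1047, 0.0], [-0.0043, 0.0, 0.0026, 0.0, 0.157, 0.0], [-0.0047, 0.0, 0.0046, 0.0, 0.2094, 0.0]]
[[-0.0005, 0.0, 0.0024, 0.0, 0.0524, 0.0], [-0.001, 0.0, 0.0048, 0.0, 0.1047, 0.0], [-0.0011, 0.0, 0.0069, 0.0, 0.1396, 0.0], [-0.0013, 0.0, 0.0089, 0.0, 0.1745, 0.0], [-0.0014, 0.0, 0.0109, 0.0, 0.2094, 0.0]]
seg 9 mm/row 0.0 deg/row  tcp [0.515 0.305 0.133]
seg 0 mm/row 0.0 deg/row  tcp [0.515 0.305 0.133]
[[0.006, 0.0, -0.007, 0.0, 0.0, 0.0], [0.012, 0.0, -0.013, 0.0, 0.0, 0.0], [0.018, 0.0, -0.02, 0.0, 0.0, 0.0], [0.024, 0.0, -0.027, 0.0, 0.0, 0.0], [0.03, 0.0, -0.033, 0.0, 0.0, 0.0]]
[[0.006, 0.0, -0.007, 0.0, 0.0, 0.0], [0.012, 0.0, -0.014, 0.0, 0.0, 0.0], [0.018, 0.0, -0.02, 0.0, 0.0, 0.0], [0.024, 0.0, -0.027, 0.0, 0.0, 0.0], [0.024, 0.0, -0.027, 0.0, 0.0, 0.0]]
```

Call:
carry_out --pt "-0.0026 0.0 -0.0017 0.0 0.0 0.0" --pt "-0.0032 0.0 -0.0006 0.0 0.0523 0.0" --pt "-0.0039 0.0 0.0006 0.0 0.1047 0.0" --pt "-0.0043 0.0 0.0026 0.0 0.157 0.0" --pt "-0.0047 0.0 0.0046 0.0 0.2094 0.0"

```text
time: 9.4
tool_pos: [0.5187, 0.305, 0.0601]
ee_rot: [3.141, -0.645, 0.308]
wrist_force: [-0.6, -1.2, -0.6]
width: 0.0141
finger_force: 30.0
```

Call:
carry_out --pt "-0.0005 0.0 0.0024 0.0 0.0524 0.0" --pt "-0.001 0.0 0.0048 0.0 0.1047 0.0" --pt "-0.0011 0.0 0.0069 0.0 0.1396 0.0" --pt "-0.0013 0.0 0.0089 0.0 0.1745 0.0" --pt "-0.0014 0.0 0.0109 0.0 0.2094 0.0"

```text
time: 9.9
tool_pos: [0.5234, 0.3063, 0.0496]
ee_rot: [3.14, -0.852, 0.308]
wrist_force: [-0.0, -1.9, -1.4]
width: 0.0137
finger_force: 30.0
```

Call:
carry_out --pt "0.006 0.0 -0.007 0.0 0.0 0.0" --pt "0.012 0.0 -0.013 0.0 0.0 0.0" --pt "0.018 0.0 -0.02 0.0 0.0 0.0" --pt "0.024 0.0 -0.027 0.0 0.0 0.0" --pt "0.03 0.0 -0.033 0.0 0.0 0.0"

```text
time: 10.4
tool_pos: [0.5185, 0.3048, 0.0945]
ee_rot: [3.14, -0.851, 0.308]
wrist_force: [0.3, 0.7, -2.7]
width: 0.0137
finger_force: 30.0
```

Call:
carry_out --pt "0.006 0.0 -0.007 0.0 0.0 0.0" --pt "0.012 0.0 -0.014 0.0 0.0 0.0" --pt "0.018 0.0 -0.02 0.0 0.0 0.0" --pt "0.024 0.0 -0.027 0.0 0.0 0.0" --pt "0.024 0.0 -0.027 0.0 0.0 0.0"

```text
time: 10.9
tool_pos: [0.516, 0.3049, 0.1351]
ee_rot: [-3.14, -0.859, 0.307]
wrist_force: [-0.1, -0.1, -3.1]
width: 0.0137
finger_force: 30.0
```

```bash
python3 - <<'E'
from ms import *
s,P=scoopcheck();nods(s);C=get();o=get_obs();print(np.round(C[:3,3],4),np.round(o["tool_pos"],4),o["wrist_force"])
b=snapshot("side")["img"]
cv2.imwrite("pics/lift.png",np.hstack([cv2.resize(i,(400,440)) for i in(s["img"][130:274,40:171,::-1],b[190:344,90:230,::-1])]))
E
```

```text
floor n 271 slope x,y [ 0.014 -0.002] z0 mm 4.8
walls x max [0.04237489 0.04254973 0.04276665 0.04290185 0.04346456 0.04346702] y [-0.03927594  0.03811614]
all x max [0.0468 0.0468 0.0468 0.0469 0.047  0.047  0.047  0.047 ]
nod 108 [ 64. 165.] w [0.61  0.353 0.138] tub [0.091 0.017] scoop [0.03  0.017 0.026]
nod 452 [ 80. 178.] w [0.588 0.324 0.124] tub [ 0.061 -0.003] scoop [-0.003 -0.003  0.026]
[0.5153 0.3047 0.1327] [0.5156 0.3045 0.1338] [ 0.02217159  0.00898151 -2.60105011]
```

View pics/lift.png

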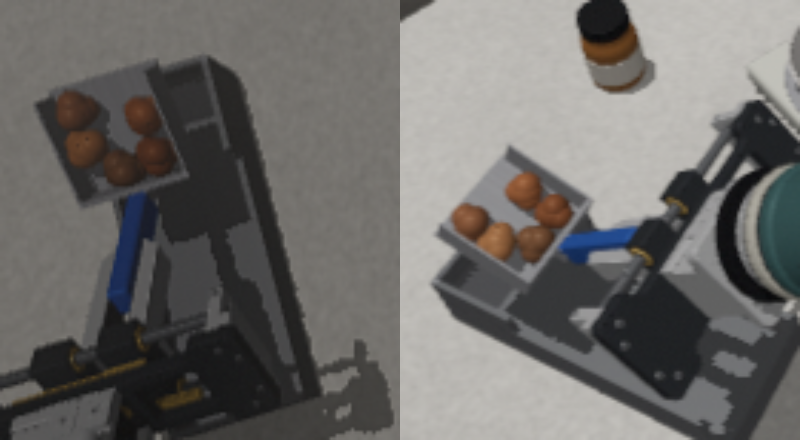

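All five nodules are in the pan and the grip held. Now carrying them to the dish, mouth up.

```bash
python3 - <<'E'
from plan import *
DX,DY=.5523,.0025;r=np.radians
A=get();A=A.copy();A[2,3]+=.02
B=lip(DX-.028,DY,.138,0,r(-24))
# eased segments A->B
from scipy.spatial.transform import Rotation as Ro,Slerp
sl=Slerp([0,1],Ro.from_matrix([A[:3,:3],B[:3,:3]]))
def mid(f):return T(A[:3,3]+(B[:3,3]-A[:3,3])*f,sl(f))
plan([(A,3),(mid(.03),2),(mid(.12),3),(mid(.88),14),(mid(.97),3),(B,3),(B,2)])
E
```

```text
seg 7 mm/row 0.0 deg/row  tcp [0.515 0.305 0.153]
seg 5 mm/row 0.3 deg/row  tcp [0.512 0.296 0.153]
seg 10 mm/row 0.5 deg/row  tcp [0.501 0.268 0.153]
seg 18 mm/row 1.0 deg/row  tcp [0.414 0.039 0.153]
seg 10 mm/row 0.5 deg/row  tcp [0.404 0.012 0.153]
seg 3 mm/row 0.2 deg/row  tcp [0.4   0.002 0.153]
seg 0 mm/row 0.0 deg/row  tcp [0.4   0.002 0.153]
[[0.005, 0.0, -0.004, 0.0, 0.0, 0.0], [0.01, 0.0, -0.009, 0.0, 0.0, 0.0], [0.015, 0.0, -0.013, 0.0, 0.0, 0.0], [0.013, 0.004, -0.015, -0.003, 0.0, 0.003], [0.011, 0.008, -0.018, -0.007, 0.0, 0.006]]
[[-0.004, 0.007, -0.004, -0.007, 0.0, 0.006], [-0.008, 0.015, -0.009, -0.014, 0.0, 0.012], [-0.012, 0.023, -0.013, -0.021, 0.0, 0.018], [-0.019, 0.036, -0.021, -0.034, 0.0, 0.029], [-0.026, 0.05, -0.029, -0.046, 0.0, 0.04]]
[[-0.006, 0.015, -0.008, -0.013, 0.0, 0.011], [-0.013, 0.029, -0.015, -0.025, 0.0, 0.022], [-0.019, 0.044, -0.023, -0.038, 0.0, 0.033], [-0.026, 0.058, -0.03, -0.051, 0.0, 0.044], [-0.033, 0.073, -0.038, -0.063, 0.0, 0.055]]
[[-0.005, 0.015, -0.007, -0.013, 0.0, 0.011], [-0.011, 0.03, -0.013, -0.025, 0.0, 0.022], [-0.017, 0.045, -0.02, -0.038, 0.0, 0.033], [-0.022, 0.061, -0.026, -0.051, 0.0, 0.044], [-0.028, 0.076, -0.033, -0.063, 0.0, 0.055]]
[[-0.005, 0.016, -0.005, -0.013, 0.0, 0.011], [-0.01, 0.032, -0.011, -0.026, 0.0, 0.022], [-0.013, 0.04, -0.014, -0.032, 0.0, 0.028], [-0.015, 0.049, -0.017, -0.039, 0.0, 0.034], [-0.018, 0.058, -0.02, -0.046, 0.0, 0.04]]
[[-0.001, 0.003, -0.001, -0.003, 0.0, 0.002], [-0.001, 0.006, -0.002, -0.005, 0.0, 0.004], [-0.002, 0.009, -0.003, -0.007, 0.0, 0.006], [-0.002, 0.009, -0.003, -0.007, 0.0, 0.006], [-0.002, 0.009, -0.003, -0.007, 0.0, 0.006]]
```

Call:
carry_out --pt "0.005 0.0 -0.004 0.0 0.0 0.0" --pt "0.01 0.0 -0.009 0.0 0.0 0.0" --pt "0.015 0.0 -0.013 0.0 0.0 0.0" --pt "0.013 0.004 -0.015 -0.003 0.0 0.003" --pt "0.011 0.008 -0.018 -0.007 0.0 0.006"

```text
time: 11.5
tool_pos: [0.5114, 0.2943, 0.1525]
ee_rot: [3.141, -0.855, 0.298]
wrist_force: [-0.6, 0.3, -3.2]
width: 0.0138
finger_force: 30.0
```

Call:
carry_out --pt "-0.004 0.007 -0.004 -0.007 0.0 0.006" --pt "-0.008 0.015 -0.009 -0.014 0.0 0.012" --pt "-0.012 0.023 -0.013 -0.021 0.0 0.018" --pt "-0.019 0.036 -0.021 -0.034 0.0 0.029" --pt "-0.026 0.05 -0.029 -0.046 0.0 0.04"

```text
time: 12.0
tool_pos: [0.4883, 0.2344, 0.1513]
ee_rot: [3.141, -0.854, 0.237]
wrist_force: [0.1, 0.1, -3.0]
width: 0.0141
finger_force: 30.0
```

Call:
carry_out --pt "-0.006 0.015 -0.008 -0.013 0.0 0.011" --pt "-0.013 0.029 -0.015 -0.025 0.0 0.022" --pt "-0.019 0.044 -0.023 -0.038 0.0 0.033" --pt "-0.026 0.058 -0.03 -0.051 0.0 0.044" --pt "-0.033 0.073 -0.038 -0.063 0.0 0.055"

```text
time: 12.5
tool_pos: [0.4564, 0.1516, 0.1512]
ee_rot: [3.141, -0.855, 0.153]
wrist_force: [-0.6, -0.4, -3.3]
width: 0.014
finger_force: 30.0
```

Call:
carry_out --pt "-0.005 0.015 -0.007 -0.013 0.0 0.011" --pt "-0.011 0.03 -0.013 -0.025 0.0 0.022" --pt "-0.017 0.045 -0.02 -0.038 0.0 0.033" --pt "-0.022 0.061 -0.026 -0.051 0.0 0.044" --pt "-0.028 0.076 -0.033 -0.063 0.0 0.055"

```text
time: 13.0
tool_pos: [0.4509, 0.0781, 0.146]
ee_rot: [3.135, -0.841, 0.07]
wrist_force: [0.3, 0.2, -3.8]
width: 0.0141
finger_force: 30.0
```

Call:
carry_out --pt "-0.005 0.016 -0.005 -0.013 0.0 0.011" --pt "-0.01 0.032 -0.011 -0.026 0.0 0.022" --pt "-0.013 0.04 -0.014 -0.032 0.0 0.028" --pt "-0.015 0.049 -0.017 -0.039 0.0 0.034" --pt "-0.018 0.058 -0.02 -0.046 0.0 0.04"

```text
time: 13.5
tool_pos: [0.4566, 0.0223, 0.141]
ee_rot: [3.131, -0.828, 0.01]
wrist_force: [0.4, 0.2, -3.4]
width: 0.014
finger_force: 30.0
```

Call:
carry_out --pt "-0.001 0.003 -0.001 -0.003 0.0 0.002" --pt "-0.001 0.006 -0.002 -0.005 0.0 0.004" --pt "-0.002 0.009 -0.003 -0.007 0.0 0.006" --pt "-0.002 0.009 -0.003 -0.007 0.0 0.006" --pt "-0.002 0.009 -0.003 -0.007 0.0 0.006"

```text
time: 14.0
tool_pos: [0.4571, 0.0145, 0.1412]
ee_rot: [3.131, -0.827, 0.001]
wrist_force: [-0.7, 0.7, -3.3]
width: 0.0136
finger_force: 30.0
```

```bash
python3 - <<'E'
from ms import *
s,P=scoopcheck();nods(s);C=get();o=get_obs();print(np.round(C[:3,3],4),np.round(o["tool_pos"],4),o["wrist_force"],np.round(o["joint_positions"],2))
r=np.radians;DX,DY=.5523,.0025
plan([(lip(DX-.028,DY,.11,0,r(-12)),4),(lip(DX-.028,DY,.085,0,r(0)),4),(lip(DX-.028,DY,.07,0,r(18)),7)])
E
```

```text
floor n 182 slope x,y [-0.375  0.022] z0 mm 1.0
walls x max [-0.00062441  0.00033495  0.00037341  0.00053323  0.00070008  0.00109761] y [0.00466308 0.01838512]
all x max [0.0581 0.0584 0.0586 0.0593 0.0595 0.0597 0.0598 0.0599]
nod 328 [222. 201.] w [0.54  0.03  0.132] tub [-0.074 -0.269] scoop [ 0.052  0.027 -0.012]
nod 233 [240. 203.] w [ 0.535 -0.007  0.129] tub [-0.089 -0.303] scoop [ 0.047 -0.009 -0.013]
[0.4002 0.0025 0.1528] [0.4571 0.0145 0.1411] [ 0.04491997 -1.08949255 -3.134817  ] [-0.2  -0.76  2.33  0.2   0.76  1.29]
seg 2 mm/row 3.0 deg/row  tcp [0.406 0.002 0.15 ]
seg 3 mm/row 3.0 deg/row  tcp [0.417 0.002 0.149]
seg 4 mm/row 2.6 deg/row  tcp [0.442 0.002 0.164]
[[0.0, 0.0, 0.002, 0.0, -0.052, 0.0], [0.001, 0.0, 0.003, 0.0, -0.105, 0.0], [0.001, 0.0, 0.005, 0.0, -0.157, 0.0], [0.002, 0.0, 0.006, 0.0, -0.209, 0.0], [0.003, 0.0, 0.008, 0.0, -0.262, 0.0]]
[[0.002, 0.0, 0.002, 0.0, -0.052, 0.0], [0.005, 0.0, 0.004, 0.0, -0.104, 0.0], [0.007, 0.0, 0.006, 0.0, -0.157, 0.0], [0.011, 0.0, 0.006, 0.0, -0.202, 0.0], [0.015, 0.0, 0.006, 0.0, -0.247, 0.0]]
[[0.004, 0.0, -0.001, 0.0, -0.044, 0.0], [0.008, 0.0, -0.002, 0.0, -0.089, 0.0], [0.012, 0.0, -0.002, 0.0, -0.134, 0.0], [0.016, 0.0, -0.003, 0.0, -0.179, 0.0], [0.02, 0.0, -0.004, 0.0, -0.224, 0.0]]
```

J2 hit its limit: a steep backward tilt this close to the base is out of reach, so the scoop stopped about 57 mm further out with its load intact. Now a reachable, less tilted pose, which also shows what reference the moves use.

```bash
rm -f cmd_bad.json; python3 - <<'E'
from plan import *
import json
C=T([.4002,.0025,.1528],Ro.from_matrix(np.eye(3)));r=np.radians
B=lip(.5523-.028,.0025,.138,0,r(-24)); B[:3,3]=[.4002,.0025,.1528]
json.dump(B.tolist(),open('cmd.json','w'))
M=scoop(0,0,0,0,r(-15));M[:3,3]=[.465,.003,.150]
plan([(M,5)])
o=np.array(0)
E
```

```text
seg 13 mm/row 1.8 deg/row  tcp [0.465 0.003 0.15 ]
[[0.008, 0.0, 0.01, 0.0, -0.031, 0.0], [0.016, 0.0, 0.02, 0.0, -0.063, 0.0], [0.024, 0.0, 0.03, 0.0, -0.094, 0.0], [0.032, 0.0, 0.041, 0.0, -0.126, 0.0], [0.04, -0.001, 0.051, 0.0, -0.157, 0.0]]
```

Call:
carry_out --pt "0.032 0.0 0.042 0.0 -0.03 0.0" --pt "0.035 0.0 0.044 0.0 -0.06 0.0" --pt "0.037 0.0 0.047 0.0 -0.094 0.0" --pt "0.039 0.0 0.049 0.0 -0.126 0.0" --pt "0.04 -0.001 0.051 0.0 -0.157 0.0"

```text
time: 14.55
tool_pos: [0.5223, 0.0151, 0.136]
ee_rot: [3.133, -0.668, -0.001]
wrist_force: [-0.1, -0.3, -4.1]
width: 0.0134
finger_force: 30.0
```

```bash
python3 - <<'E'
from ms import *
o=get_obs();print(np.round(get()[:3,3],4),np.round(o["tool_pos"],4),np.round(o["ee_rot"],3),np.round(o["joint_positions"],2))
s,P=scoopcheck();nods(s)
E
```

```text
[0.4649 0.0035 0.1495] [0.5223 0.0151 0.136 ] [ 3.133e+00 -6.680e-01 -1.000e-03] [-0.13 -0.43  2.1   0.09  0.81  1.41]
floor n 113 slope x,y [-0.543  0.019] z0 mm 10.7
walls x max [0.00628239 0.00628405 0.0062849  0.00630065 0.00798136 0.00801187] y [0.0041706  0.01617322]
all x max [0.0596 0.0596 0.0597 0.0597 0.0597 0.0597 0.0597 0.0599]
nod 90 [224. 159.] w [0.63  0.027 0.119] tub [ 0.011 -0.299] scoop [ 0.084  0.024 -0.008]
nod 189 [223. 176.] w [0.594 0.029 0.111] tub [-0.022 -0.286] scoop [ 0.048  0.026 -0.007]
nod 213 [239. 177.] w [ 0.593 -0.004  0.111] tub [-0.033 -0.318] scoop [ 0.047 -0.008 -0.007]
nod 21 [235. 242.] w [ 0.459 -0.004  0.247] tub [-0.161 -0.277] scoop [-0.048 -0.008  0.159]
nod 31 [244. 258.] w [ 0.432 -0.019  0.225] tub [-0.192 -0.283] scoop [-0.08  -0.022  0.145]
```

The reference is the pose actually reached. All five nodules are still aboard. I'm resetting my commanded pose, then backing up slowly, still mouth-up, and levelling over the dish.

```bash
cat >> plan.py <<'E'
def sync():
    from bench import get_obs
    o=get_obs();json.dump(T(o["tool_pos"],rpy(*o["ee_rot"])).tolist(),open('cmd.json','w'))
E
python3 - <<'E'
from plan import *
sync();r=np.radians;DY=.0025
L=lambda x,z,p:lip(x,DY,z,0,r(p))
plan([(L(.635,.100,-13),3),(L(.585,.100,-12),8),(L(.572,.100,-10),3),(L(.570,.100,-10),1)])
plan([(L(.562,.095,-4),3),(L(.552,.085,4),4),(L(.546,.075,12),4),(L(.542,.072,18),4)])
E
```

```text
seg 5 mm/row 0.2 deg/row  tcp [0.516 0.002 0.138]
seg 6 mm/row 0.1 deg/row  tcp [0.467 0.002 0.14 ]
seg 4 mm/row 0.7 deg/row  tcp [0.455 0.002 0.144]
seg 2 mm/row 0.0 deg/row  tcp [0.453 0.002 0.144]
[[-0.002, 0.004, -0.002, 0.003, -0.002, 0.0], [-0.003, 0.008, -0.003, 0.007, -0.004, -0.001], [-0.005, 0.013, -0.005, 0.01, -0.007, -0.001], [-0.01, 0.013, -0.009, 0.01, -0.009, -0.001], [-0.015, 0.013, -0.013, 0.01, -0.011, -0.001]]
[[-0.004, 0.0, -0.004, 0.0, -0.002, 0.0], [-0.009, 0.0, -0.008, 0.0, -0.004, 0.0], [-0.014, 0.0, -0.012, 0.0, -0.007, 0.0], [-0.018, 0.0, -0.016, 0.0, -0.009, 0.0], [-0.023, 0.0, -0.02, 0.0, -0.011, 0.0]]
[[-0.005, 0.0, -0.004, 0.0, -0.002, 0.0], [-0.007, 0.0, -0.007, 0.0, -0.014, 0.0], [-0.009, 0.0, -0.011, 0.0, -0.025, 0.0], [-0.012, 0.0, -0.014, 0.0, -0.037, 0.0], [-0.013, 0.0, -0.015, 0.0, -0.037, 0.0]]
seg 3 mm/row 2.0 deg/row  tcp [0.45  0.002 0.151]
seg 1 mm/row 2.0 deg/row  tcp [0.449 0.002 0.156]
seg 2 mm/row 2.0 deg/row  tcp [0.454 0.002 0.16 ]
seg 2 mm/row 1.5 deg/row  tcp [0.459 0.002 0.166]
[[0.0, 0.0, -0.003, 0.0, -0.035, 0.0], [0.001, 0.0, -0.005, 0.0, -0.07, 0.0], [0.001, 0.0, -0.008, 0.0, -0.105, 0.0], [0.002, 0.0, -0.009, 0.0, -0.14, 0.0], [0.002, 0.0, -0.01, 0.0, -0.175, 0.0]]
[[0.001, 0.0, -0.001, 0.0, -0.035, 0.0], [0.001, 0.0, -0.003, 0.0, -0.069, 0.0], [0.002, 0.0, -0.003, 0.0, -0.104, 0.0], [0.004, 0.0, -0.003, 0.0, -0.139, 0.0], [0.005, 0.0, -0.004, 0.0, -0.174, 0.0]]
[[0.002, 0.0, 0.0, 0.0, -0.035, 0.0], [0.004, 0.0, -0.001, 0.0, -0.061, 0.0], [0.005, 0.0, -0.003, 0.0, -0.087, 0.0], [0.007, 0.0, -0.004, 0.0, -0.114, 0.0], [0.009, 0.0, -0.005, 0.0, -0.14, 0.0]]
```

Call:
carry_out --pt "-0.002 0.004 -0.002 0.003 -0.002 0.0" --pt "-0.003 0.008 -0.003 0.007 -0.004 -0.001" --pt "-0.005 0.013 -0.005 0.01 -0.007 -0.001" --pt "-0.01 0.013 -0.009 0.01 -0.009 -0.001" --pt "-0.015 0.013 -0.013 0.01 -0.011 -0.001"

```text
time: 15.1
tool_pos: [0.5011, 0.0015, 0.1369]
ee_rot: [-3.141, -0.659, -0.001]
wrist_force: [-0.2, -0.3, -3.5]
width: 0.0138
finger_force: 30.0
```

Call:
carry_out --pt "-0.004 0.0 -0.004 0.0 -0.002 0.0" --pt "-0.009 0.0 -0.008 0.0 -0.004 0.0" --pt "-0.014 0.0 -0.012 0.0 -0.007 0.0" --pt "-0.018 0.0 -0.016 0.0 -0.009 0.0" --pt "-0.023 0.0 -0.02 0.0 -0.011 0.0"

```text
time: 15.6
tool_pos: [0.471, 0.002, 0.139]
ee_rot: [3.141, -0.648, -0.0]
wrist_force: [-0.5, -0.6, -3.2]
width: 0.0136
finger_force: 30.0
```

Call:
carry_out --pt "-0.005 0.0 -0.004 0.0 -0.002 0.0" --pt "-0.007 0.0 -0.007 0.0 -0.014 0.0" --pt "-0.009 0.0 -0.011 0.0 -0.025 0.0" --pt "-0.012 0.0 -0.014 0.0 -0.037 0.0" --pt "-0.013 0.0 -0.015 0.0 -0.037 0.0"

```text
time: 16.1
tool_pos: [0.4523, 0.0019, 0.1437]
ee_rot: [3.141, -0.611, -0.0]
wrist_force: [-0.4, 1.0, -3.0]
width: 0.0138
finger_force: 30.0
```

```bash
python3 - <<'E'
from plan import *; from bench import *
from h import *
o=get_obs();print(np.round(o["tool_pos"],4),np.round(o["ee_rot"],3),np.round(o["joint_positions"],2))
s=snapshot("top");cv2.imwrite("pics/over.png",cv2.resize(s["img"][130:270,170:310,::-1],None,fx=3,fy=3))
E
```

```text
[0.4523 0.0019 0.1437] [ 3.141 -0.611 -0.   ] [-0.22 -0.61  2.16  0.15  1.    1.31]
```

View pics/over.png

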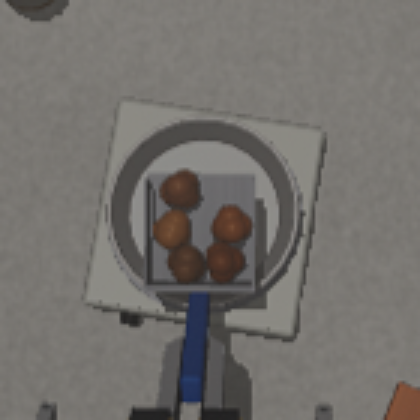

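All five nodules are in the pan, between crop (155,170) and (250,280), and the lip lies over the dish. Pouring now.

Call:
carry_out --pt "0.0 0.0 -0.003 0.0 -0.035 0.0" --pt "0.001 0.0 -0.005 0.0 -0.07 0.0" --pt "0.001 0.0 -0.008 0.0 -0.105 0.0" --pt "0.002 0.0 -0.009 0.0 -0.14 0.0" --pt "0.002 0.0 -0.01 0.0 -0.175 0.0"

```text
time: 16.65
tool_pos: [0.4483, 0.002, 0.1525]
ee_rot: [-3.142, -0.435, -0.0]
wrist_force: [-0.1, -0.2, -2.9]
width: 0.0138
finger_force: 30.0
```

Call:
carry_out --pt "0.001 0.0 -0.001 0.0 -0.035 0.0" --pt "0.001 0.0 -0.003 0.0 -0.069 0.0" --pt "0.002 0.0 -0.003 0.0 -0.104 0.0" --pt "0.004 0.0 -0.003 0.0 -0.139 0.0" --pt "0.005 0.0 -0.004 0.0 -0.174 0.0"

```text
time: 17.15
tool_pos: [0.4514, 0.002, 0.158]
ee_rot: [-3.141, -0.261, -0.0]
wrist_force: [1.0, -0.4, -3.7]
width: 0.0137
finger_force: 30.0
```

Call:
carry_out --pt "0.002 0.0 0.0 0.0 -0.035 0.0" --pt "0.004 0.0 -0.001 0.0 -0.061 0.0" --pt "0.005 0.0 -0.003 0.0 -0.087 0.0" --pt "0.007 0.0 -0.004 0.0 -0.114 0.0" --pt "0.009 0.0 -0.005 0.0 -0.14 0.0"

```text
time: 17.65
tool_pos: [0.4586, 0.002, 0.1655]
ee_rot: [-3.142, -0.121, -0.0]
wrist_force: [-0.3, 0.5, -3.3]
width: 0.0139
finger_force: 30.0
```

```bash
python3 - <<'E'
from plan import *
from bench import *
o=get_obs();print(np.round(get()[:3,3],4),np.round(o["tool_pos"],4),np.round(o["ee_rot"],3))
r=np.radians;L=lambda x,z,p:lip(x,.0025,z,0,r(p))
plan([(L(.536,.070,26),4),(L(.532,.070,36),6),(L(.530,.070,44),4),(L(.528,.072,58),6)])
E
```

```text
[0.4597 0.0023 0.1662] [0.4586 0.002  0.1655] [-3.142 -0.121 -0.   ]
seg 3 mm/row 2.0 deg/row  tcp [0.467 0.002 0.174]
seg 3 mm/row 1.7 deg/row  tcp [0.483 0.002 0.185]
seg 4 mm/row 2.0 deg/row  tcp [0.497 0.002 0.191]
seg 5 mm/row 2.3 deg/row  tcp [0.525 0.002 0.197]
[[0.002, 0.0, -0.002, 0.0, -0.035, 0.0], [0.004, 0.0, -0.004, 0.0, -0.07, 0.0], [0.006, 0.0, -0.005, 0.0, -0.105, 0.0], [0.009, 0.0, -0.007, 0.0, -0.139, 0.0], [0.011, 0.0, -0.009, 0.0, -0.169, 0.0]]
[[0.003, 0.0, -0.002, 0.0, -0.029, 0.0], [0.005, 0.0, -0.003, 0.0, -0.058, 0.0], [0.008, 0.0, -0.005, 0.0, -0.087, 0.0], [0.01, 0.0, -0.007, 0.0, -0.116, 0.0], [0.013, 0.0, -0.009, 0.0, -0.145, 0.0]]
[[0.003, 0.0, -0.002, 0.0, -0.035, 0.0], [0.006, 0.0, -0.004, 0.0, -0.07, 0.0], [0.009, 0.0, -0.006, 0.0, -0.105, 0.0], [0.013, 0.0, -0.008, 0.0, -0.14, 0.0], [0.017, 0.0, -0.01, 0.0, -0.18, 0.0]]
[[0.004, 0.0, -0.003, 0.0, -0.041, 0.0], [0.008, 0.0, -0.006, 0.0, -0.082, 0.0], [0.012, 0.0, -0.008, 0.0, -0.122, 0.0], [0.016, 0.0, -0.011, 0.0, -0.163, 0.0], [0.02, 0.0, -0.014, 0.0, -0.204, 0.0]]
```

Call:
carry_out --pt "0.002 0.0 -0.002 0.0 -0.035 0.0" --pt "0.004 0.0 -0.004 0.0 -0.07 0.0" --pt "0.006 0.0 -0.005 0.0 -0.105 0.0" --pt "0.009 0.0 -0.007 0.0 -0.139 0.0" --pt "0.011 0.0 -0.009 0.0 -0.169 0.0"

```text
time: 18.15
tool_pos: [0.4692, 0.0019, 0.1762]
ee_rot: [3.141, 0.047, -0.0]
wrist_force: [-0.4, -0.2, -1.6]
width: 0.0141
finger_force: 30.0
```

Call:
carry_out --pt "0.003 0.0 -0.002 0.0 -0.029 0.0" --pt "0.005 0.0 -0.003 0.0 -0.058 0.0" --pt "0.008 0.0 -0.005 0.0 -0.087 0.0" --pt "0.01 0.0 -0.007 0.0 -0.116 0.0" --pt "0.013 0.0 -0.009 0.0 -0.145 0.0"

```text
time: 18.65
tool_pos: [0.4822, 0.0019, 0.1842]
ee_rot: [3.142, 0.192, -0.0]
wrist_force: [-0.8, 0.2, -2.6]
width: 0.0136
finger_force: 30.0
```

Call:
carry_out --pt "0.003 0.0 -0.002 0.0 -0.035 0.0" --pt "0.006 0.0 -0.004 0.0 -0.07 0.0" --pt "0.009 0.0 -0.006 0.0 -0.105 0.0" --pt "0.013 0.0 -0.008 0.0 -0.14 0.0" --pt "0.017 0.0 -0.01 0.0 -0.18 0.0"

```text
time: 19.15
tool_pos: [0.501, 0.002, 0.1907]
ee_rot: [3.141, 0.372, -0.0]
wrist_force: [-0.4, -0.4, -1.9]
width: 0.0136
finger_force: 30.0
```

Call:
carry_out --pt "0.004 0.0 -0.003 0.0 -0.041 0.0" --pt "0.008 0.0 -0.006 0.0 -0.082 0.0" --pt "0.012 0.0 -0.008 0.0 -0.122 0.0" --pt "0.016 0.0 -0.011 0.0 -0.163 0.0" --pt "0.02 0.0 -0.014 0.0 -0.204 0.0"

```text
time: 19.65
tool_pos: [0.5249, 0.0019, 0.196]
ee_rot: [3.141, 0.576, -0.0]
wrist_force: [-0.7, 0.5, -0.7]
width: 0.0136
finger_force: 30.0
```

```bash
python3 - <<'E'
from ms import *
o=get_obs();print(np.round(get()[:3,3],4),np.round(o["tool_pos"],4),np.round(o["ee_rot"],3),o["wrist_force"])
a=snapshot("top");b=snapshot("side");nods(a)
cv2.imwrite("pics/pour.png",np.hstack([cv2.resize(i,(400,400)) for i in(a["img"][130:270,170:310,::-1],b["img"][140:280,180:320,::-1])]))
E
```

```text
[0.5253 0.0023 0.1971] [0.5249 0.0019 0.196 ] [ 3.141  0.576 -0.   ] [-0.69373884  0.49422042 -0.73026993]
nod 66 [251. 197.] w [ 0.558 -0.028  0.054] tub [-0.074 -0.33 ] scoop [ 0.071 -0.03   0.016]
```

View pics/pour.png

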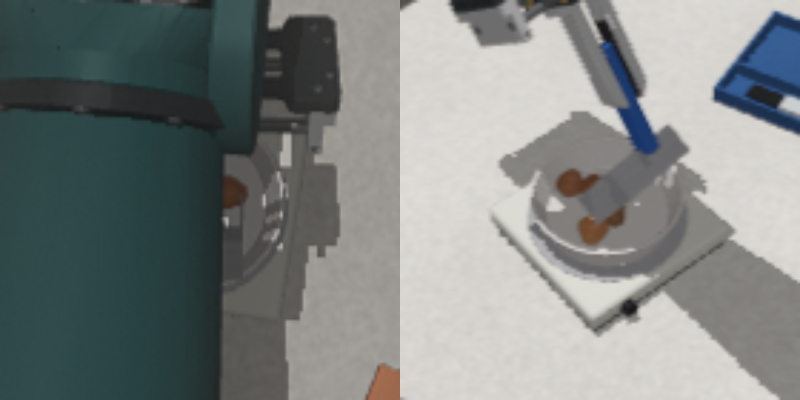

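The side view shows the pan empty and nodules in the dish, three of them visible around crop (590,185–235). Raising the scoop and moving to the tray.

```bash
python3 - <<'E'
from plan import *
A=get().copy();A[2,3]+=.06
plan([(A,5),(scoop(.525,-.15,.15,.1,0),10),(scoop(.5242,-.3246,.09,.192,0),8),(scoop(.5242,-.3246,.09,.192,0),2)])
E
```

```text
seg 12 mm/row 0.0 deg/row  tcp [0.525 0.002 0.257]
seg 18 mm/row 5.8 deg/row  tcp [ 0.458 -0.157  0.214]
seg 24 mm/row 0.7 deg/row  tcp [ 0.458 -0.337  0.154]
seg 0 mm/row 0.0 deg/row  tcp [ 0.458 -0.337  0.154]
[[-0.007, 0.0, -0.01, 0.0, 0.0, 0.0], [-0.013, 0.0, -0.02, 0.0, 0.0, 0.0], [-0.02, 0.0, -0.03, 0.0, 0.0, 0.0], [-0.026, 0.0, -0.04, 0.0, 0.0, 0.0], [-0.033, 0.0, -0.05, 0.0, 0.0, 0.0]]
[[-0.003, 0.016, 0.007, -0.001, 0.101, -0.01], [-0.006, 0.032, 0.014, -0.001, 0.202, -0.021], [-0.01, 0.048, 0.022, -0.002, 0.303, -0.031], [-0.013, 0.064, 0.029, -0.003, 0.405, -0.042], [-0.016, 0.079, 0.036, -0.004, 0.506, -0.052]]
[[-0.008, 0.016, 0.005, 0.0, 0.101, -0.01], [-0.015, 0.032, 0.009, -0.001, 0.202, -0.021], [-0.022, 0.047, 0.014, -0.002, 0.303, -0.031], [-0.029, 0.063, 0.019, -0.003, 0.404, -0.041], [-0.036, 0.078, 0.023, -0.004, 0.505, -0.052]]
[[-0.006, 0.023, 0.006, 0.005, 0.001, -0.01], [-0.011, 0.045, 0.012, 0.01, 0.001, -0.021], [-0.016, 0.068, 0.018, 0.015, 0.001, -0.031], [-0.021, 0.09, 0.024, 0.02, 0.001, -0.041], [-0.027, 0.113, 0.029, 0.025, 0.001, -0.052]]
[[-0.006, 0.022, 0.006, 0.005, 0.0, -0.01], [-0.012, 0.045, 0.011, 0.009, 0.0, -0.021], [-0.019, 0.067, 0.016, 0.014, 0.0, -0.031], [-0.019, 0.067, 0.016, 0.014, 0.0, -0.031], [-0.019, 0.067, 0.016, 0.014, 0.0, -0.031]]
```

Call:
carry_out --pt "-0.007 0.0 -0.01 0.0 0.0 0.0" --pt "-0.013 0.0 -0.02 0.0 0.0 0.0" --pt "-0.02 0.0 -0.03 0.0 0.0 0.0" --pt "-0.026 0.0 -0.04 0.0 0.0 0.0" --pt "-0.033 0.0 -0.05 0.0 0.0 0.0"

```text
time: 20.25
tool_pos: [0.5232, 0.0019, 0.2579]
ee_rot: [3.141, 0.574, -0.0]
wrist_force: [-0.1, -0.1, -1.0]
width: 0.0139
finger_force: 30.0
```

Call:
carry_out --pt "-0.003 0.016 0.007 -0.001 0.101 -0.01" --pt "-0.006 0.032 0.014 -0.001 0.202 -0.021" --pt "-0.01 0.048 0.022 -0.002 0.303 -0.031" --pt "-0.013 0.064 0.029 -0.003 0.405 -0.042" --pt "-0.016 0.079 0.036 -0.004 0.506 -0.052"

```text
time: 20.75
tool_pos: [0.4898, -0.0776, 0.236]
ee_rot: [-3.13, 0.064, 0.051]
wrist_force: [1.2, 0.2, -1.2]
width: 0.0137
finger_force: 30.0
```

Call:
carry_out --pt "-0.008 0.016 0.005 0.0 0.101 -0.01" --pt "-0.015 0.032 0.009 -0.001 0.202 -0.021" --pt "-0.022 0.047 0.014 -0.002 0.303 -0.031" --pt "-0.029 0.063 0.019 -0.003 0.404 -0.041" --pt "-0.036 0.078 0.023 -0.004 0.505 -0.052"

```text
time: 21.25
tool_pos: [0.4557, -0.1566, 0.2142]
ee_rot: [3.138, -0.44, 0.103]
wrist_force: [-0.4, -0.4, -2.3]
width: 0.0141
finger_force: 30.0
```

Call:
carry_out --pt "-0.006 0.023 0.006 0.005 0.001 -0.01" --pt "-0.011 0.045 0.012 0.01 0.001 -0.021" --pt "-0.016 0.068 0.018 0.015 0.001 -0.031" --pt "-0.021 0.09 0.024 0.02 0.001 -0.041" --pt "-0.027 0.113 0.029 0.025 0.001 -0.052"

```text
time: 21.75
tool_pos: [0.4548, -0.2708, 0.1759]
ee_rot: [3.141, -0.436, 0.159]
wrist_force: [-0.1, 0.1, -1.3]
width: 0.0138
finger_force: 30.0
```

Call:
carry_out --pt "-0.006 0.022 0.006 0.005 0.0 -0.01" --pt "-0.012 0.045 0.011 0.009 0.0 -0.021" --pt "-0.019 0.067 0.016 0.014 0.0 -0.031" --pt "-0.019 0.067 0.016 0.014 0.0 -0.031" --pt "-0.019 0.067 0.016 0.014 0.0 -0.031"

```text
time: 22.25
tool_pos: [0.4554, -0.3377, 0.1531]
ee_rot: [-3.141, -0.436, 0.191]
wrist_force: [-1.2, 0.5, -1.6]
width: 0.0138
finger_force: 30.0
```

```bash
python3 - <<'E'
from ms import *
o=get_obs();print(np.round(get()[:3,3],4),np.round(o["tool_pos"],4),np.round(o["ee_rot"],3),o["wrist_force"])
s,P=scoopcheck();nods(s);cv2.imwrite("pics/x.png",s["img"][:,:,::-1]);np.savez("x.npz",**s)
W=world(s);d=np.hypot(W[...,0]-.5523,W[...,1]-.0025);hsv=cv2.cvtColor(s["img"],cv2.COLOR_RGB2HSV)
m=(hsv[...,1]>90)&((hsv[...,0]<20)|(hsv[...,0]>170))&(d<.068);print("dish area",m.sum(), "z",np.percentile(W[m][:,2],[5,50,95]),d[m].max())
# pan floor height of any lumps
k=(abs(P[:,0])<.036)&(abs(P[:,1])<.033)&(P[:,2]>.012)&(P[:,2]<.06);print("lumps in pan",k.sum())
E
```

```text
[ 0.4575 -0.3377  0.154 ] [ 0.4554 -0.3377  0.1531] [-3.141 -0.436  0.191] [-1.22643005  0.5032875  -1.64963696]
floor n 832 slope x,y [-0.006 -0.001] z0 mm 1.4
walls x max [0.03606148 0.03661992 0.03704382 0.03752326 0.03802342 0.03813357] y [-0.0376346  0.0389955]
all x max [0.0418 0.0419 0.042  0.042  0.042  0.0421 0.0421 0.0423]
nod 75 [234. 181.] w [0.594 0.01  0.054] tub [-0.029 -0.305] scoop [ 0.132  0.315 -0.037]
nod 184 [244. 194.] w [ 0.565 -0.013  0.054] tub [-0.063 -0.318] scoop [ 0.1    0.298 -0.036]
nod 145 [228. 205.] w [0.541 0.023 0.053] tub [-0.075 -0.276] scoop [ 0.083  0.339 -0.037]
dish area 412 z [0.04598892 0.0542725  0.05862989] 0.05534587203986415
lumps in pan 49
```

The pan is empty and all five nodules are in the dish. Lowering the scoop into the tray.

```bash
python3 - <<'E'
from plan import *
sc=lambda z:scoop(.5242,-.3246,z,.192)
plan([(sc(.012),5)],nd=4);plan([(sc(.005),4),(sc(.004),1)],nd=4)
E
```

```text
seg 16 mm/row 0.0 deg/row  tcp [ 0.458 -0.337  0.076]
[[-0.0065, 0.0, 0.0142, 0.0001, -0.0001, 0.0], [-0.0131, -0.0001, 0.0284, 0.0001, -0.0002, -0.0001], [-0.0196, -0.0001, 0.0426, 0.0002, -0.0003, -0.0001], [-0.0261, -0.0001, 0.0568, 0.0002, -0.0004, -0.0001], [-0.0326, -0.0002, 0.071, 0.0003, -0.0005, -0.0001]]
seg 2 mm/row 0.0 deg/row  tcp [ 0.458 -0.337  0.069]
seg 1 mm/row 0.0 deg/row  tcp [ 0.458 -0.337  0.068]
[[-0.0008, 0.0, 0.0016, 0.0, 0.0, 0.0], [-0.0015, 0.0, 0.0032, 0.0, 0.0, 0.0], [-0.0023, 0.0, 0.0048, 0.0, 0.0, 0.0], [-0.003, 0.0, 0.0064, 0.0, 0.0, 0.0], [-0.0034, 0.0, 0.0073, 0.0, 0.0, 0.0]]
```

Call:
carry_out --pt "-0.0065 0.0 0.0142 0.0 0.0 0.0" --pt "-0.0131 0.0 0.0284 0.0 0.0 0.0" --pt "-0.0196 0.0 0.0426 0.0 0.0 0.0" --pt "-0.0261 0.0 0.0568 0.0 0.0 0.0" --pt "-0.0326 0.0 0.071 0.0 0.0 0.0"

```text
time: 22.8
tool_pos: [0.4558, -0.3368, 0.0724]
ee_rot: [-3.14, -0.436, 0.191]
wrist_force: [-0.2, 0.4, -0.8]
width: 0.0139
finger_force: 30.0
```

Call:
carry_out --pt "-0.0008 0.0 0.0016 0.0 0.0 0.0" --pt "-0.0015 0.0 0.0032 0.0 0.0 0.0" --pt "-0.0023 0.0 0.0048 0.0 0.0 0.0" --pt "-0.003 0.0 0.0064 0.0 0.0 0.0" --pt "-0.0034 0.0 0.0073 0.0 0.0 0.0"

```text
time: 23.3
tool_pos: [0.4567, -0.3384, 0.0677]
ee_rot: [3.14, -0.438, 0.192]
wrist_force: [-1.8, 1.1, 1.7]
width: 0.0136
finger_force: 30.0
```

```bash
python3 - <<'E'
from ms import *
o=get_obs();print(np.round(get()[:3,3],4),np.round(o["tool_pos"],4),np.round(o["ee_rot"],3),o["wrist_force"])
s,P=scoopcheck()
E
```

```text
[ 0.458  -0.3375  0.0678] [ 0.4567 -0.3384  0.0677] [ 3.14  -0.438  0.192] [-1.7890439   1.06037419  1.68215695]
floor n 645 slope x,y [-0.001 -0.002] z0 mm 2.3
walls x max [0.03671032 0.03681246 0.0372896  0.0373527  0.03802557 0.03886272] y [-0.03936961  0.03749343]
all x max [0.0594 0.0595 0.0596 0.0596 0.0596 0.0596 0.0599 0.0599]
```

The scoop is down with about 3 N of contact and flat. Releasing.

Call:
carry_out --pt "0 0 0 0 0 0" --pt "0 0 0 0 0 0" --pt "0 0 0 0 0 0" --pt "0 0 0 0 0 0" --pt "0 0 0 0 0 0" --jaw 0.7

```text
time: 23.85
tool_pos: [0.4563, -0.338, 0.0668]
ee_rot: [3.141, -0.437, 0.191]
wrist_force: [-0.9, 0.0, 0.2]
width: 0.0503
finger_force: 0.0
```

Call:
carry_out --pt "0 0 0 0 0 0" --pt "0 0 0 0 0 0" --pt "0 0 0 0 0 0" --pt "0 0 0 0 0 0" --pt "0 0 0 0 0 0"

```text
time: 24.35
tool_pos: [0.4563, -0.338, 0.0668]
ee_rot: [3.141, -0.437, 0.191]
wrist_force: [0.1, 0.8, -0.4]
width: 0.066
finger_force: 0.0
```

Call:
carry_out --pt "0 0 -0.015 0 0 0" --pt "0 0 -0.035 0 0 0" --pt "0 0 -0.055 0 0 0" --pt "0 0 -0.08 0 0 0" --pt "0 0 -0.1 0 0 0"

```text
time: 24.85
tool_pos: [0.4145, -0.3463, 0.1587]
ee_rot: [3.14, -0.437, 0.192]
wrist_force: [-0.2, -0.4, -0.5]
width: 0.0658
finger_force: 0.0
```

Call:
carry_out --pt "0 0 -0.01 0 0 0" --pt "0 0 -0.025 0 0 0" --pt "0 0 -0.04 0 0 0" --pt "0 0 -0.05 0 0 0" --pt "0 0 -0.05 0 0 0"

```text
time: 25.35
tool_pos: [0.3941, -0.3507, 0.2039]
ee_rot: [3.139, -0.437, 0.192]
wrist_force: [1.0, -0.3, -0.3]
width: 0.0657
finger_force: 0.0
```

```bash
python3 - <<'E'
from ms import *
o=get_obs();print(np.round(o["tool_pos"],4),o["wrist_force"],o["width"])
s,P=scoopcheck();nods(s)
W=world(s);d=np.hypot(W[...,0]-.5523,W[...,1]-.0025);hsv=cv2.cvtColor(s["img"],cv2.COLOR_RGB2HSV)
m=(hsv[...,1]>90)&((hsv[...,0]<20)|(hsv[...,0]>170))&(d<.068);print("dish",m.sum(),d[m].max())
z=W[...,2];roi=np.zeros(z.shape,bool);roi[165:280,320:420]=1
k=roi&(hsv[...,1]<110)&(z>.024)&(z<.036);print("walls",rect(W[k]))
cv2.imwrite("pics/end.png",np.vstack([s["img"][90:300,60:430,::-1]]).repeat(2,0).repeat(2,1))
E
```

```text
[ 0.3941 -0.3507  0.2039] [ 1.01226965 -0.3185625  -0.28454414] 0.06570033676720313
floor n 653 slope x,y [-0.004  0.004] z0 mm 2.3
walls x max [0.03675991 0.0368189  0.03720491 0.03746424 0.03807109 0.03891144] y [-0.03917065  0.03763111]
all x max [0.0596 0.0597 0.0597 0.0597 0.0598 0.0598 0.0599 0.0599]
nod 75 [234. 181.] w [0.594 0.009 0.054] tub [-0.029 -0.305] scoop [0.132 0.315 0.049]
nod 183 [244. 194.] w [ 0.565 -0.013  0.054] tub [-0.063 -0.318] scoop [0.1   0.298 0.05 ]
nod 157 [228. 205.] w [0.541 0.023 0.053] tub [-0.075 -0.277] scoop [0.082 0.338 0.049]
dish 416 0.05508851513452165
walls (array([ 516.7, -326.9]), 93.0, 77.5, np.float64(0.185))
```

View pics/end.png

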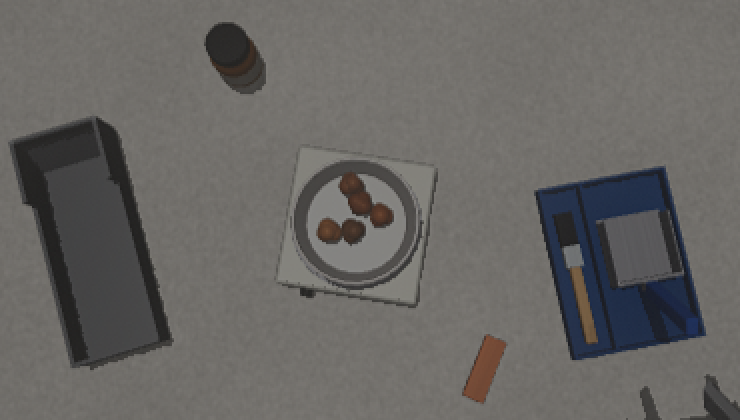

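The last picture shows all five nodules in the dish, at crop (329–382, 184–232). The scoop lies flat and aligned in the wide compartment at (640,250), and the brush, jar and coupon have not moved. Handing in.

```bash
python3 -c "
from bench import *
print(close_job())"
```

```text
the job is handed in; nothing more can be done
None
```

Job handed in at about 25 s: my last check showed all five nodules in the dish and the empty scoop released flat and lined up in the tray's wide compartment, with the brush, jar and coupon in place; no verdict was returned.

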